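# Set the knife guides of a slab guide with the spacer gauge

## Robot

A 7-joint arm with a two-finger parallel gripper is mounted at the origin on a cart in front of the work surface, level with it; the furniture and walls round the work are solid. World frame = base frame: x ahead of the robot, y to its left, z up, the work surface at z = 0. Lengths are in mm, angles in rad, forces in N, time in s.
With the tool pointing down it reaches from about 425 to 875 mm from the base axis. Payload 4.7 kg.
Tool frame: the origin (TCP) lies midway between the tips of the shut fingers; the grasp point (between the pads) lies 19 mm behind it; x points along the fingers, y is the direction in which the jaws open and shut, and the axes are right-handed (so a half turn about x gives the same grasp; the last joint's range is limited). The gripper opens to 85 mm and grips with 20 to 120 N. Pads are 22 mm wide; open, the fingers measure 114 mm over their backs; the gripper's body (76 mm by 85 mm) begins 54 mm behind the grasp point. The pads swing forward as they close: fully open they stand 13 mm farther back than shut.
Start: joints at [1.291, 0.321, -0.07, 1.45, 0.023, 1.371, -0.057], TCP at [188.214, -622.174, 231.349] pointing down, gripper open.
Joint ranges: [-2.86, 2.86], [-0.3, 2.09], [-1.38, 1.24], [0.06, 2.45], [-1.56, 4.7], [0.09, 2.05], [-2.69, 2.69]. Speed limits (rad/s): [2.57, 2.57, 3.14, 3.14, 3.14, 3.14, 3.14].

## Interface

Orientations are given as a 3x3 rotation matrix whose columns are the frame's x, y, z axes.
In Python, from bench import * gives the robot as it stands.
- The arm moves only by the tool play_rows, never from a script. Its argument "rows" is a list of rows, each a list of 5 numbers: the closure, from 0 (fully open) to 1 (shut), then the shift along the tool's x, y, z in units of 0.04 m (1.0 is 0.04 m), then the turn about the tool's x in units of pi/2 rad (1.0 is pi/2 rad). A call has 1 to 8 rows; each row shifts and turns the commanded pose from where the row before left it, along the tool's axes as they then stand; what a row does not reach is not made up. A row lasts 1/12 s, in which the tool goes at most 41.7 mm and 7.16 degrees, less where a joint would pass 70% of its speed; a pose out of reach is approached as far as the arm can. A call with a number of a shift or a turn outside -1 to 1 is refused whole. A call with a gripper value outside its range is refused whole. The fingers move at their own pace and stop on an object; the grip force is fixed at half the most. Time passes only in rows, so rows that do not move let the fingers close. It gives the time, the measured TCP pose, the force and the opening at its end, in the units of the state.
- get_obs(): the state, without advancing time (a new reading comes with each control period).
- get_image(name): name is "scene" or "top" or "wrist"; returns a dict with "color" (480x640x3 uint8, red, green, blue), "fx", "fy", "cx", "cy" (pixels), "extrinsics" (4x4, takes a point from camera to world coordinates). Camera axes: x right, y down, z forward; pixel columns grow to the right and rows downward; lengths in mm; the calibration is good to about 2 mm. The wrist camera is an equidistant fisheye: a pixel r from the principal point sees the ray r / f radians off the axis. A picture is of the moment at which its call begins. There is no depth.
- sign_off(): hands the job in, once; it reports no verdict.
The state is a dict: "clock": time; "joint_pos": joint angles; "joint_vel": joint speeds; "tau": joint torques, N m; "tool_pos": TCP position; "ee_rot": TCP orientation; "force": force on the tool from outside, world axes, zero at the start; "ft_torque": the same for the moment, N m; "finger_gap": finger opening in mm.
Only numpy, scipy, OpenCV 4.12 (cv2) and the standard library are available. Lean on these libraries where they do the work, as an engineer would, in place of code of your own. Each camera call takes 0.05 s, during which the arm holds its last target.

## Task

The three knife guides of the slab guide have slipped out of step, so its slabs would come out uneven. Take the bevelled spacer gauge from its stand and step it along the row, working out from the end wall: press it right down onto the cutting board between the end wall and the first knife guide, then between the first and second, then between the second and third, so that all three gaps are left as wide as the gauge (25 mm). Then put the gauge back in its stand, fully seated, and leave the other things on the bench where they are.

Things in the scene. Friction and masses are not known exactly. Their poses are not given: they have to be found in the camera images.
- slab_guide: Slicing guide for organ slabs, fixed: steel tray 108 (x) x 168 (y) mm, white cutting board 49 mm wide (x), its top at z = 24 mm. Origin: centre of the underside, on the worktop. +y runs along the row from the end wall to a low block (30 mm tall) at the far end. Three knife guides, counted from the end wall, slide along y.
- end_wall (a point): Point on the inner face of the slab guide's end wall, at x = 0, y = -70, z = 70 mm in the slab guide's frame, axes as the slab guide's. The end wall is a fixed steel plate 12 mm thick, 104 mm wide (x), 72 mm tall, at the -y end; its inner face looks to +y.
- guide1 (a joint): First knife guide (nearest the end wall): distance in m that it has slid along the slab guide's +y from touching the end wall, so it equals the gap between end wall and first guide. Range 0 to 0.100; starts between 0.014 and 0.021. It slides stiffly (about 5 N) and stays where it is left.
- guide2 (a joint): Second knife guide: same measure; the gap between first and second guide is guide2 - guide1. Starts between 0.039 and 0.046, slides stiffly as the first.
- guide3 (a joint): Third knife guide: same measure; the gap between second and third guide is guide3 - guide2. Starts between 0.064 and 0.071, slides stiffly as the first.
- guide1_top (a point): Middle of the first knife guide, at the height of its top. A knife guide is two aluminium posts moving as one piece, each 8 mm thick (y; faces 4 mm either side of this point), 24 mm wide, centred 38 mm either side along x, tops at z = 70 mm, 46 mm above the board. Axes as the slab guide's.
- guide2_top (a point): The same point of the second knife guide.
- guide3_top (a point): The same point of the third knife guide.
- gauge: Spacer gauge, 0.2 to 0.33 kg: aluminium bar 90 mm long (x), 25 mm thick (y -12.5 to 12.5), 48 mm tall; stands upright in its stand. Origin: level with its underside, mid length and thickness. -y face flat and upright. +y side bevelled: the underside spans y -12.5 to -1.5 mm (11 mm), the +y face slopes out to full thickness at z = 30 mm.
- stand: Grey stand of the gauge, fixed, 116 (x) x 56 (y) mm, 28 mm tall; its open-topped nest, 96 mm long, is shaped like the gauge's toe, about 1.2 mm clear each side in y. Origin: on the worktop below the middle of the seated gauge, which has the stand's axes, its origin straight above and its underside at z = 6 mm.
- specimen_cup: Lidded specimen cup with a yellow lid, 58 mm in diameter, 75 mm tall, standing loose behind the work; origin at the centre of its underside. Leave it alone.
- fix_jar: Lidded jar with a white lid, 62 mm in diameter, 104 mm tall, standing loose at the left; origin at the centre of its underside. Leave it alone.
- tweezers: Tweezers lying loose between stand and slab guide, 14 x 114 x 9 mm, long axis y; origin at the centre of their underside. Leave them alone.
- coverslips: Small blue carton, 34 x 34 x 22 mm, loose between stand and slab guide; origin at the centre of its underside. Leave it alone.
- gauge_grip (a point): Middle of the black grip on top of the gauge, 71 mm above its underside: 34 (x) x 18 (y) mm, z 48 to 94 mm on the gauge; axes as the gauge's. In the slab guide the gauge stands on the board, its length across both posts, flat face towards the end wall (its +y along the slab guide's +y); going down, the bevel pushes the next knife guide away.
Not all that is in view belongs to the job. Leave any red look-alike of the gauge alone.

How it is judged:
By the outcome, as a careful person would: the job done as asked, in the order asked, and still so for the second after the job is handed in, with the robot touching nothing.
It also fails if it takes over 59 s, if anything falls off the work surface, if the arm or the gripper's body presses on something with over 40 N, if the wrist force passes 120 N, or if a joint passes its speed limit or range.

## Working session

There is one attempt and no reset: what is moved stays moved. The work goes in short steps, Python scripts to look and compute and a tool call to move; the robot and the scene stay as the last step left them, time stands still between calls to the robot, and variables do not carry over. Pictures are saved under pics/ and viewed, and the job is handed in when it is done.

Besides the shell and the picture viewer there is one more tool, called after "Emit:" as name(argument=value, ...), one argument or row to a line, values as JSON. play_rows: Moves the arm, as the interface text tells. Shifts and turns lie within -1 to 1; 1 stands for 0.04 m of shift or pi/2 rad of turn. Its arguments: {"type":"object","properties":{"rows":{"type":"array","items":{"type":"array","items":{"type":"number"}}}},"required":["rows"]}

```bash
mkdir -p pics; ls
python3 - <<'E'
from bench import *
import cv2,numpy as np
o=get_obs();print({k:np.round(v,3).tolist() for k,v in o.items()})
for n in ["scene","top","wrist"]:
    d=get_image(n);cv2.imwrite(f"pics/{n}0.png",d["color"][:,:,::-1]);print(n,d["fx"],d["fy"],d["cx"],d["cy"],np.round(d["extrinsics"],4).tolist())
E
```

```text
pics
{'clock': 0.0, 'joint_pos': [1.291, 0.322, -0.07, 1.452, 0.023, 1.371, -0.057], 'joint_vel': [-0.002, 0.001, 0.0, -0.0, 0.001, -0.0, 0.001], 'tau': [0.001, -49.357, -0.382, -31.433, 0.013, 0.011, 0.0], 'tool_pos': [188.011, -621.642, 230.21], 'ee_rot': [[-0.001, 0.29, -0.957], [0.002, -0.957, -0.29], [-1.0, -0.002, 0.0]], 'force': [-0.617, 0.314, -0.694], 'ft_torque': [-0.062, 0.063, 0.016], 'finger_gap': 85.328}
scene 527.4815415803242 527.4815415803242 322.28012953757093 231.59087509797436 [[-0.6256, -0.5643, 0.5387, -223.3674], [-0.7801, 0.4469, -0.4378, 470.7696], [0.0063, -0.6942, -0.7198, 1195.0575], [0.0, 0.0, 0.0, 1.0]]
top 601.5304641121123 601.5304641121123 314.5503702343579 240.80891642594523 [[-0.1888, -0.9143, 0.3584, -51.232], [-0.982, 0.1791, -0.0603, -98.5603], [-0.009, -0.3634, -0.9316, 1707.5093], [0.0, 0.0, 0.0, 1.0]]
wrist 371.64829954431775 371.64829954431775 317.7456578426928 236.7083978302134 [[0.2892, -0.9173, -0.2738, 258.008], [-0.9573, -0.2779, -0.0803, -601.1529], [-0.0024, 0.2854, -0.9584, 374.5992], [0.0, 0.0, 0.0, 1.0]]
```

View pics/scene0.png

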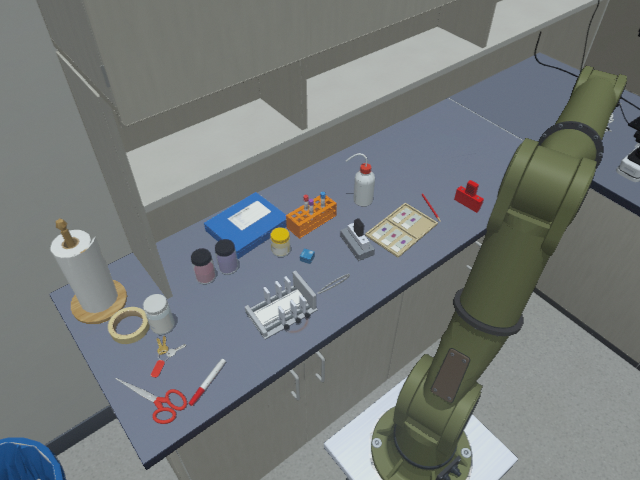

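View pics/top0.png

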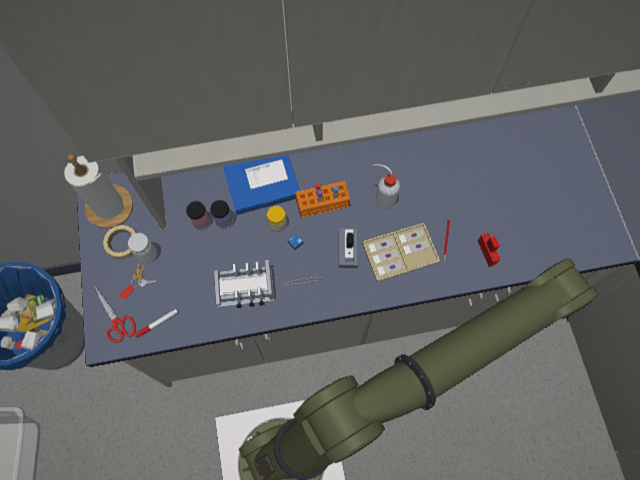

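View pics/wrist0.png

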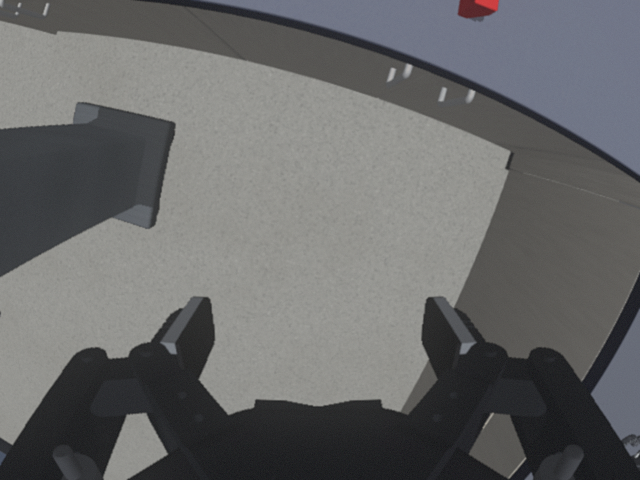

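The scene picture shows the slab guide at about (283,303), the gauge in its stand at (357,240) and the red look-alike at (469,195). The top picture shows the guide at (243,284) and the stand at (347,247). I'll enlarge both.

```bash
cat > h.py <<'E'
from bench import *
import cv2,numpy as np,pickle
def grab(n,tag):
    d=get_image(n);cv2.imwrite(f"pics/{n}_{tag}.png",d["color"][:,:,::-1]);pickle.dump(d,open(f"pics/{n}_{tag}.pkl","wb"));return d
def load(n,tag): return pickle.load(open(f"pics/{n}_{tag}.pkl","rb"))
def ray(d,u,v,fish):
    x=(u-d["cx"])/d["fx"];y=(v-d["cy"])/d["fy"]
    if fish:
        r=np.hypot(x,y);c=np.array([x/r*np.sin(r),y/r*np.sin(r),np.cos(r)]) if r>1e-9 else np.array([0,0,1.])
    else: c=np.array([x,y,1.])
    E=np.array(d["extrinsics"]);return E[:3,3],E[:3,:3]@c
def onz(d,u,v,z,fish=False):
    o,r=ray(d,u,v,fish);return o+r*(z-o[2])/r[2]
def proj(d,P,fish=False):
    E=np.array(d["extrinsics"]);c=E[:3,:3].T@(np.asarray(P,float)-E[:3,3])
    if fish:
        s=np.hypot(c[0],c[1]);t=np.arctan2(s,c[2]);q=c[:2]/s*t
    else:q=c[:2]/c[2]
    return np.array([d["cx"]+d["fx"]*q[0],d["cy"]+d["fy"]*q[1]])
def crop(n,tag,box,s,out):
    im=cv2.imread(f"pics/{n}_{tag}.png");a,b,c,e=box;im=cv2.resize(im[b:e,a:c],None,fx=s,fy=s,interpolation=cv2.INTER_CUBIC);cv2.imwrite(f"pics/{out}.png",im)
E
python3 - <<'E'
from h import *
for n in["scene","top"]:grab(n,"1")
crop("top","1",(200,215,360,315),5,"t1c")
crop("scene","1",(235,210,385,340),5,"s1c")
E
```

```text
(no output)
```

View pics/t1c.png

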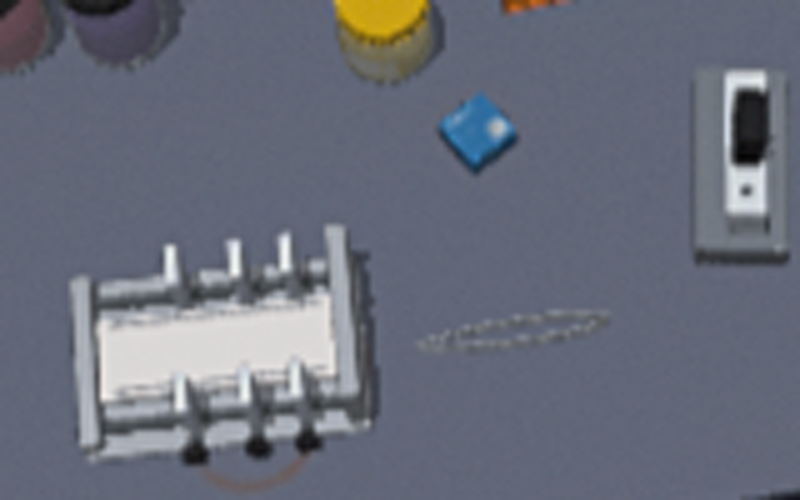

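View pics/s1c.png

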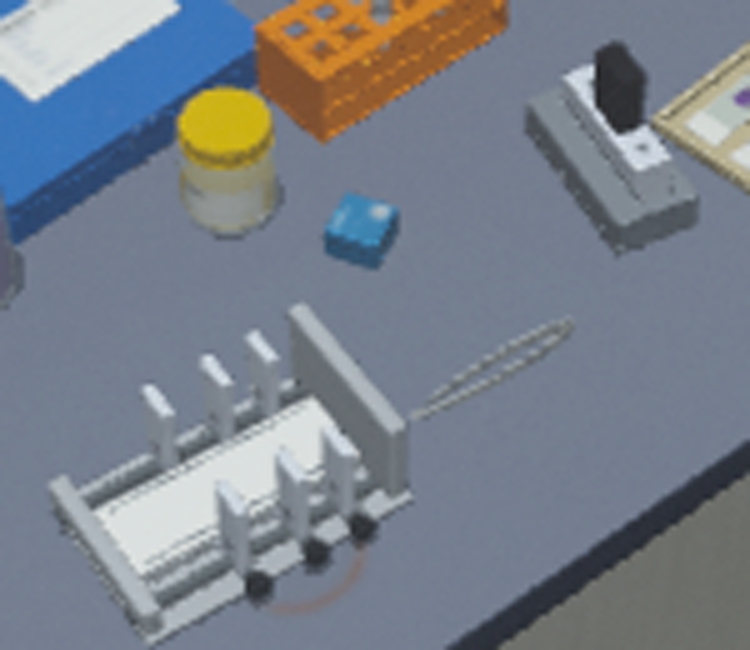

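Run:
```python
from h import *
t=load("top","1");s=load("scene","1")
T=lambda u,v,z:onz(t,200+u/5,215+v/5,z).round(1)
S=lambda u,v,z:onz(s,235+u/5,210+v/5,z).round(1)
print("stand T",[T(*p,28) for p in[(695,70),(785,70),(787,248),(697,248)]])
print("stand S",[S(*p,28) for p in[(530,105),(618,235),(695,195)]])
print("griptop T",T(750,90,100),T(752,125,100),"S",S(618,55,100),S(637,62,100))
print("wall top T",[T(*p,72) for p in[(328,228),(344,226),(358,390),(342,392)]])
print("wall S",[S(*p,72) for p in[(292,312),(305,303),(408,425),(388,432)]])
print("block T",[T(*p,30) for p in[(72,280),(92,280),(100,443),(80,447)]])
print("posts T",[T(*p,70) for p in[(171,247),(234,242),(286,236),(180,378),(247,370),(297,365)]])
print("posts S",[S(*p,70) for p in[(155,395),(216,365),(262,340),(230,495),(292,463),(340,442)]])
print("tweez T",T(420,343,5),T(605,320,5),"box",T(478,125,22),"cup",T(382,20,75))
```

```text
stand T [array([ 618.3, -287. ,   28. ]), array([ 607.9, -340.3,   28. ]), array([ 496.7, -317.2,   28. ]), array([ 506.9, -265.1,   28. ])]
stand S [array([ 616.2, -285.9,   28. ]), array([ 502.8, -257.9,   28. ]), array([ 498. , -314.9,   28. ])]
griptop T [ 571.3 -307.5  100. ] [ 549.9 -304.1  100. ] S [ 563.6 -306.2  100. ] [ 552.3 -311.1  100. ]
wall top T [array([545. , -54.4,  72. ]), array([544.4, -63.6,  72. ]), array([445.9, -55.5,  72. ]), array([446.5, -46.5,  72. ])]
wall S [array([544.8, -52.5,  72. ]), array([545.5, -61.9,  72. ]), array([444.3, -54.5,  72. ]), array([447.3, -43.4,  72. ])]
block T [array([557.2,  99.8,  30. ]), array([555. ,  88.2,  30. ]), array([455.9,  96.7,  30. ]), array([455.7, 108.4,  30. ])]
posts T [array([551.6,  36.4,  70. ]), array([5.477e+02, 3.000e-01, 7.000e+01]), array([545.6, -29.8,  70. ]), array([472.8,  42.5,  70. ]), array([470.2,   4.4,  70. ]), array([467.7, -23.9,  70. ])]
posts S [array([545.5,  38.3,  70. ]), array([541.9,   0.9,  70. ]), array([540.4, -28.8,  70. ]), array([467.5,  44.9,  70. ]), array([463.9,   7.6,  70. ]), array([459.1, -20.4,  70. ])]
tweez T [487.8 -94.5   5. ] [ 480.8 -204.7    5. ] box [ 610.8 -152.2   22. ] cup [ 666.5 -106.7   75. ]
```

Emit:
play_rows(
  rows=[
    [0,0,0,0,0.078],
    [0,0,0,0,0.078],
    [0,0,0,0,0.078],
    [0,0,0,0,0.078],
    [0,0,0,0,0],
  ],
)

```text
clock: 0.67
tool_pos: [188.2, -622.1, 231.2]
ee_rot: [[-0.0, -0.198, -0.98], [0.0, -0.98, 0.198], [-1.0, -0.0, 0.0]]
force: [0.1, -0.1, -0.3]
finger_gap: 85.7
```

```bash
cat >> h.py <<'E'
def goto(x,y,z):
    "shift from measured pose in tool units"
    o=get_obs();R=np.array(o["ee_rot"]);d=np.array([x,y,z])-o["tool_pos"]
    u=R.T@d/40;print("pos",np.round(o["tool_pos"],2),"yaw tool y",round(np.degrees(np.arctan2(R[1,1],R[0,1])),2),"units",np.round(u,4),"rows>=",np.linalg.norm(d)/41.7,"F",np.round(o["force"],1),"gap",round(o["finger_gap"],1),"t",o["clock"])
E
python3 - <<'E'
from h import *
print(get_obs()["joint_pos"])
goto(490,-310,230)
E
```

```text
[ 1.24058051  0.31922483 -0.00580458  1.45279195  0.00203425  1.36984768
 -0.5353616 ]
pos [ 188.22 -622.08  231.17] yaw tool y -101.41 units [ 0.029  -9.1408 -5.8511] rows>= 10.410667387176794 F [ 0.1 -0.1 -0.3] gap 85.7 t 0.6667
```

Emit:
play_rows(
  rows=[
    [0,0,-0.7,-0.45,0],
    [0,0,-0.7,-0.45,0],
    [0,0,-0.7,-0.45,0],
    [0,0,-0.7,-0.45,0],
    [0,0,-0.7,-0.45,0],
    [0,0,-0.7,-0.45,0],
    [0,0,-0.7,-0.45,0],
    [0,0,-0.7,-0.45,0],
  ],
)

```text
clock: 1.33
tool_pos: [374.0, -429.2, 231.5]
ee_rot: [[0.0, -0.191, -0.982], [-0.001, -0.982, 0.191], [-1.0, 0.0, -0.0]]
force: [1.4, 1.0, 0.6]
finger_gap: 85.6
```

Emit:
play_rows(
  rows=[
    [0,0,-0.7,-0.45,0],
    [0,0,-0.7,-0.45,0],
    [0,0,-0.7,-0.45,0],
    [0,0,-0.7,-0.45,0],
    [0,0,-0.7,-0.45,0],
    [0,0,0,0,0],
    [0,0,0,0,0],
  ],
)

```text
clock: 1.92
tool_pos: [490.4, -308.2, 231.3]
ee_rot: [[0.0, -0.187, -0.982], [0.001, -0.982, 0.187], [-1.0, -0.001, -0.0]]
force: [-0.1, 0.0, -0.4]
finger_gap: 85.4
```

Run:
```python
from h import *
grab("wrist","2");goto(490,-310,230)
```

```text
pos [ 488.93 -310.32  231.21] yaw tool y -100.99 units [ 0.0303 -0.013  -0.0247] rows>= 0.03952291341057498 F [0.2 0.1 0.5] gap 85.4 t 1.9667
```

View pics/wrist_2.png

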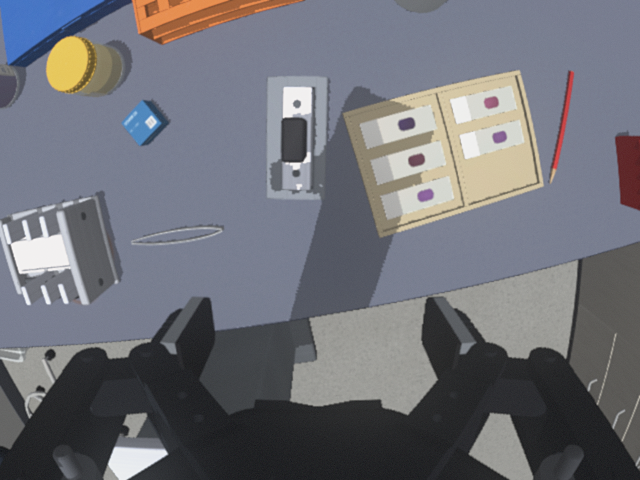

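Run:
```python
from h import *
crop("wrist","2",(250,60,350,210),5,"w2c")
```

```text
(no output)
```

View pics/w2c.png

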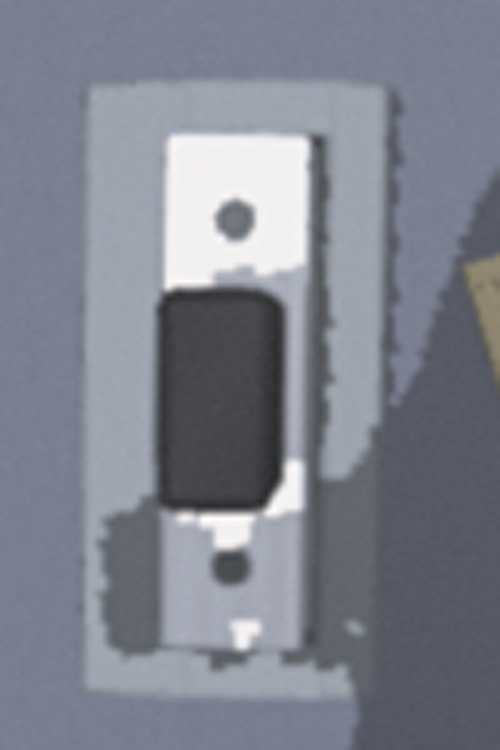

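Emit:
play_rows(
  rows=[
    [0,0.5,-0.75,0,0],
    [0,0.5,-0.75,0,0],
    [0,0.5,-0.75,0,0],
    [0,0.5,-0.75,0,0],
    [0,0.5,-0.75,0,0],
    [0,0,0,0,0],
    [0,0,0,0,0],
  ],
)

```text
clock: 2.55
tool_pos: [516.8, -163.1, 130.1]
ee_rot: [[-0.003, -0.192, -0.981], [0.0, -0.981, 0.192], [-1.0, 0.0, 0.003]]
force: [-0.1, -1.3, 0.4]
finger_gap: 84.8
```

Run:
```python
from h import *
grab("wrist","3");goto(490,-310,230)
```

```text
pos [ 517.25 -165.13  131.11] yaw tool y -101.24 units [-2.4682  3.6877 -0.036 ] rows>= 4.256717708383958 F [ 0.1 -1.2 -0.4] gap 85.4 t 2.6
```

View pics/wrist_3.png

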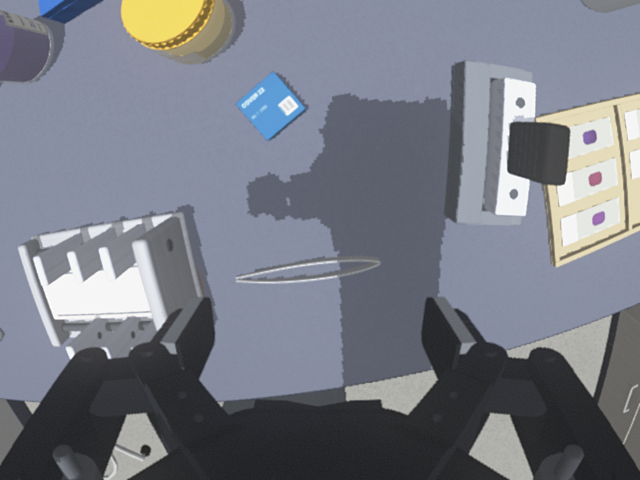

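Run:
```python
from h import *
crop("wrist","3",(440,50,580,235),4,"w3c")
crop("wrist","3",(10,195,220,365),3.8,"w3g")
```

```text
(no output)
```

View pics/w3c.png

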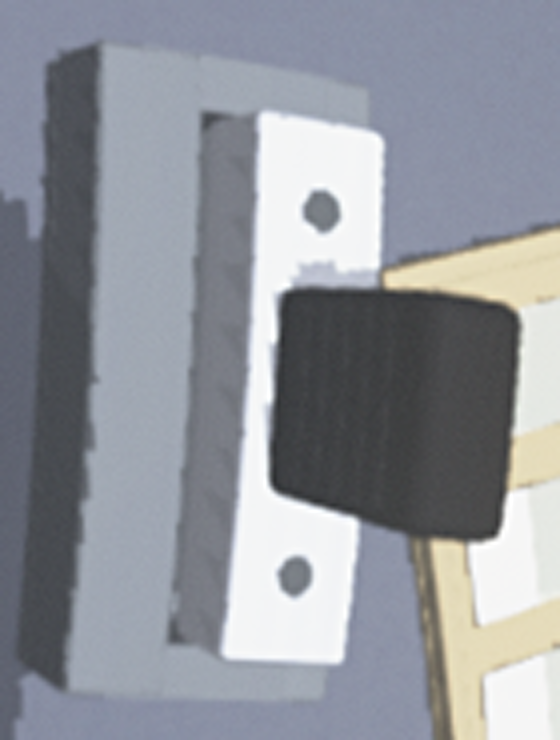

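View pics/w3g.png

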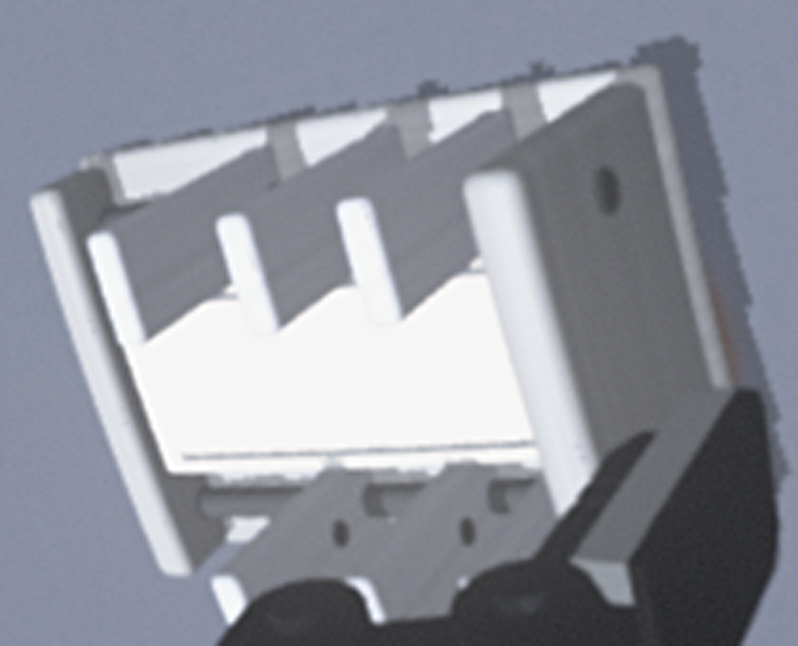

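Run:
```python
from h import *
a=load("wrist","2");b=load("wrist","3")
A=lambda u,v,z:onz(a,250+u/5,60+v/5,z,True).round(1)
B=lambda u,v,z:onz(b,440+u/4,50+v/4,z,True).round(1)
print("A stand",[A(*p,28) for p in[(90,88),(386,88),(376,692),(86,690)]])
print("B stand",[B(*p,28) for p in[(102,44),(366,90),(68,690),(324,697)]])
print("A top",[A(*p,54) for p in[(166,135),(312,135),(303,648),(161,645)]])
print("B top",[B(*p,54) for p in[(258,112),(384,135),(342,663),(223,657)]])
print("B left nest edge",[B(*p,28) for p in[(203,115),(170,640)]])
print("A grip",[A(*p,100) for p in[(162,290),(282,290),(282,505),(162,510)]])
print("B grip",[B(*p,100) for p in[(420,295),(518,312),(490,540),(410,525)]])
```

```text
A stand [array([ 619.3, -285.9,   28. ]), array([ 608.2, -339.3,   28. ]), array([ 496.5, -316.4,   28. ]), array([ 507.4, -262.1,   28. ])]
B stand [array([ 619.8, -286.2,   28. ]), array([ 608.6, -339.4,   28. ]), array([ 507.3, -263.1,   28. ]), array([ 496.1, -316.8,   28. ])]
A top [array([ 604. , -299.8,   54. ]), array([ 599. , -324.1,   54. ]), array([ 511.5, -305.7,   54. ]), array([ 516.8, -281.4,   54. ])]
B top [array([ 603.8, -300.4,   54. ]), array([ 598.8, -324.5,   54. ]), array([ 511.2, -306. ,   54. ]), array([ 516.4, -282.5,   54. ])]
B left nest edge [array([ 605.8, -303.4,   28. ]), array([ 513. , -284.1,   28. ])]
A grip [array([ 575.4, -298. ,  100. ]), array([ 571.8, -315.2,  100. ]), array([ 540.5, -309.1,  100. ]), array([ 543.2, -291.5,  100. ])]
B grip [array([ 575.2, -296.3,  100. ]), array([ 571.6, -313.4,  100. ]), array([ 540.7, -305.5,  100. ]), array([ 544.7, -291.4,  100. ])]
```

The bevel faces world +y, because the nest edge is at +9.2 mm on that side, so no half turn is needed. Next I'll take a clear view of the guide.

Run:
```python
from h import *
goto(445,10,230)
```

```text
pos [ 517.25 -165.13  131.11] yaw tool y -101.24 units [-2.4747 -3.9394  2.627 ] rows>= 5.124911032592574 F [ 0.1 -1.2 -0.4] gap 85.4 t 2.6
```

Emit:
play_rows(
  rows=[
    [0,-0.4,-0.65,0.43,0],
    [0,-0.4,-0.65,0.43,0],
    [0,-0.4,-0.65,0.43,0],
    [0,-0.4,-0.65,0.43,0],
    [0,-0.4,-0.65,0.43,0],
    [0,-0.4,-0.65,0.43,0],
    [0,0,0,0,0],
    [0,0,0,0,0],
  ],
)

```text
clock: 3.27
tool_pos: [448.3, 8.7, 229.8]
ee_rot: [[0.005, -0.195, -0.981], [-0.002, -0.981, 0.195], [-1.0, 0.001, -0.006]]
force: [0.7, -0.6, -0.9]
finger_gap: 85.6
```

Run:
```python
from h import *
grab("wrist","4");goto(557.7,-302.8,150)
crop("wrist","4",(200,40,430,280),3.3,"w4c")
```

```text
pos [447.92   7.47 228.62] yaw tool y -101.35 units [ 1.9881  7.0628 -4.2104] rows>= 8.114664265859592 F [-0.  -0.8 -0.8] gap 85.5 t 3.3167
```

View pics/w4c.png

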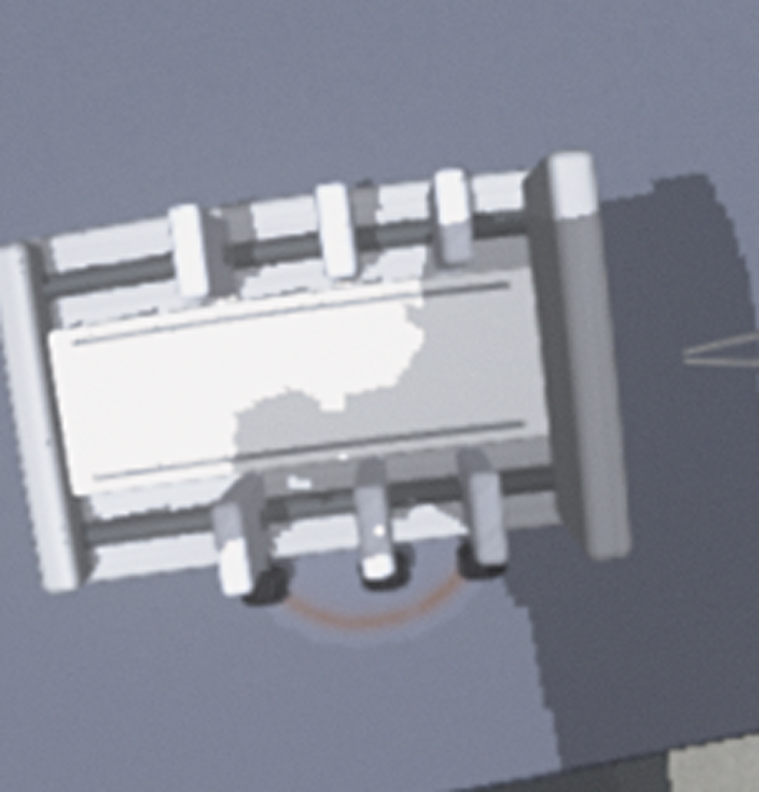

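Run:
```python
from h import *
from scipy.optimize import least_squares
a=load("wrist","4")
A=lambda u,v,z:onz(a,200+u/3.3,40+v/3.3,z,True)[:2]
obs=[((553,158),72,(52,-70)),((590,556),72,(-52,-70)),((592,153),72,(52,-82)),((628,552),72,(-52,-82))]
def f(p):
    c,s=np.cos(p[2]),np.sin(p[2]);r=[]
    for uv,z,(x,y) in obs:
        r+=list(A(*uv,z)-(p[:2]+np.array([c*x-s*y,s*x+c*y])))
    return r
r=least_squares(f,[500,20,-.07]);p=r.x;print(p[:2],np.degrees(p[2]),np.round(r.fun,1))
c,s=np.cos(p[2]),np.sin(p[2]);R=np.array([[c,-s],[s,c]])
L=lambda u,v,z:(R.T@(A(u,v,z)-p[:2])).round(1)
print("block",[L(*q,30) for q in[(0,250),(45,590),(30,245),(80,580)]])
print("board",[L(*q,24) for q in[(50,335),(73,494),(548,432)]])
for nm,q in dict(g1=[(437,172),(467,170),(473,568),(506,565)],g2=[(318,186),(345,184),(363,577),(394,573)],g3=[(170,208),(200,206),(222,595),(252,592)]).items(): print(nm,[L(*k,70).tolist() for k in q])
for n,sc,ox,oy in(("top",5,200,215),):
  d=load(n,"1")
  for q in[(328,228),(344,226),(358,390),(342,392)]:print((R.T@(onz(d,ox+q[0]/sc,oy+q[1]/sc,72)[:2]-p[:2])).round(1))
```

```text
[502.72768252  23.25766086] -4.775792261686426 [-2.  -1.   1.6 -1.2 -1.3  1.2  1.8  0.9]
block [array([49.1, 80.7]), array([-51.6,  83.1]), array([49. , 71.6]), array([-49.9,  71.8])]
board [array([22.3, 70.9]), array([-25.1,  71.2]), array([-23.5, -68.7])]
g1 [[49.3, -42.7], [49.1, -50.0], [-50.7, -41.1], [-50.8, -49.6]]
g2 [[49.1, -13.5], [48.8, -20.1], [-49.9, -13.0], [-49.7, -21.0]]
g3 [[48.8, 23.4], [48.2, 15.9], [-50.4, 23.6], [-50.5, 15.7]]
[ 48.6 -73.9]
[ 48.8 -83.1]
[-50.  -83.3]
[-50.2 -74.2]
```

Gap estimates are about 20, 21.5 and 28 mm, and each matches its stated range. The guide yaw is about -4.8° and the gauge is at (557.7,-302.8) with yaw -11.6°. Now I'll go and grasp it.

Emit:
play_rows(
  rows=[
    [0,0.2,0.7,-0.42,0.003],
    [0,0.2,0.7,-0.42,0],
    [0,0.2,0.7,-0.42,0],
    [0,0.2,0.7,-0.42,0],
    [0,0.2,0.7,-0.42,0],
    [0,0.2,0.7,-0.42,0],
    [0,0.2,0.7,-0.42,0],
    [0,0.2,0.7,-0.42,0],
  ],
)

```text
clock: 3.98
tool_pos: [533.2, -241.8, 161.7]
ee_rot: [[-0.002, -0.204, -0.979], [-0.001, -0.979, 0.204], [-1.0, 0.001, 0.002]]
force: [0.5, -0.0, 0.7]
finger_gap: 85.5
```

Emit:
play_rows(
  rows=[
    [0,0.2,0.7,-0.42,0],
    [0,0.2,0.7,-0.42,0],
    [0,0,0,0,0],
    [0,0,0,0,0],
  ],
)

```text
clock: 4.32
tool_pos: [553.4, -303.6, 144.5]
ee_rot: [[-0.004, -0.207, -0.978], [0.001, -0.978, 0.207], [-1.0, 0.0, 0.004]]
force: [-0.5, -0.2, -0.0]
finger_gap: 85.3
```

Run:
```python
from h import *
goto(557.7,-302.8,61)
```

```text
pos [ 553.43 -303.56  144.53] yaw tool y -101.95 units [ 2.0879 -0.0414 -0.1094] rows>= 2.005918565056289 F [-0.5 -0.2 -0. ] gap 85.3 t 4.3167
```

Emit:
play_rows(
  rows=[
    [0,0.5,-0.04,-0.1,0],
    [0,0.5,0,0,0],
    [0,0.5,0,0,0],
    [0,0.4,0,0,0],
    [0,0.2,0,0,0],
    [0,0,0,0,0],
  ],
)

```text
clock: 4.82
tool_pos: [558.3, -297.2, 61.1]
ee_rot: [[-0.004, -0.2, -0.98], [0.002, -0.98, 0.2], [-1.0, -0.001, 0.004]]
force: [-0.3, -0.3, -0.7]
finger_gap: 85.4
```

Run:
```python
from h import *
goto(557.7,-302.8,61)
grab("wrist","5");goto(557.7,-302.8,61)
```

```text
pos [ 558.29 -297.18   61.05] yaw tool y -101.53 units [ 0.0011  0.1407 -0.0137] rows>= 0.13555645607635453 F [-0.3 -0.3 -0.7] gap 85.4 t 4.8167
pos [ 559.38 -297.6    62.69] yaw tool y -101.53 units [0.0423 0.1357 0.0151] rows>= 0.13712362668775005 F [ 0.3  0.4 -0.4] gap 85.2 t 4.8667
```

View pics/wrist_5.png

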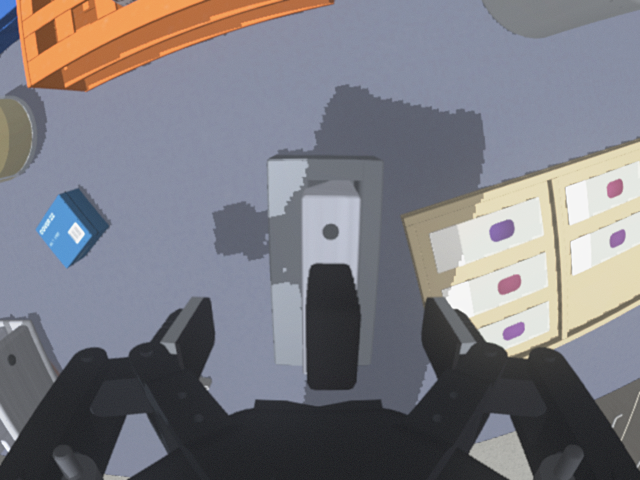

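The picture shows the grip at column ~332, to the right of the mid-jaw column ~318, so I'll shift +y in the tool frame.

Emit:
play_rows(
  rows=[
    [0,0.02,0.13,0,0],
    [0,0,0,0,0],
    [0,0,0,0,0],
  ],
)

```text
clock: 5.12
tool_pos: [559.7, -303.9, 63.9]
ee_rot: [[0.002, -0.201, -0.98], [-0.002, -0.98, 0.201], [-1.0, 0.001, -0.002]]
force: [-0.3, -0.2, 0.1]
finger_gap: 85.4
```

Run:
```python
from h import *
goto(557.7,-302.8,61)
d=grab("wrist","6");goto(557.7,-302.8,61)
crop("wrist","6",(140,150,480,400),2.3,"w6c")
```

```text
pos [ 559.71 -303.92   63.88] yaw tool y -101.57 units [ 0.0719 -0.0175  0.055 ] rows>= 0.0884797765026459 F [-0.3 -0.2  0.1] gap 85.4 t 5.1167
pos [ 559.67 -303.47   63.64] yaw tool y -101.55 units [ 0.066  -0.0066  0.0518] rows>= 0.08074019985624756 F [-0.5  0.4 -0.1] gap 85.1 t 5.1667
```

View pics/w6c.png

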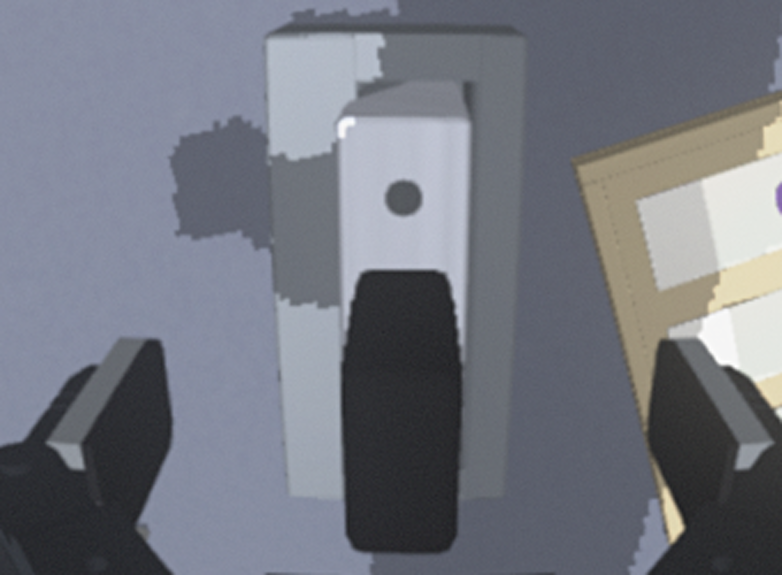

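Emit:
play_rows(
  rows=[
    [0,0.07,-0.02,0.05,0],
    [0.3,0,0,0,0],
    [1,0,0,0,0],
    [1,0,0,0,0],
    [1,0,0,0,0],
    [1,0,0,0,0],
    [1,0,0,0,0],
    [1,0,0,0,0],
  ],
)

```text
clock: 5.83
tool_pos: [557.6, -301.8, 59.9]
ee_rot: [[0.0, -0.2, -0.98], [-0.0, -0.98, 0.2], [-1.0, 0.0, -0.0]]
force: [0.4, 0.5, 0.9]
finger_gap: 17.3
```

Emit:
play_rows(
  rows=[
    [1,0,0,0,0],
    [1,0,0,0,0],
    [1,0,0,0,0],
  ],
)

```text
clock: 6.08
tool_pos: [557.6, -301.8, 59.9]
ee_rot: [[0.0, -0.2, -0.98], [-0.0, -0.98, 0.2], [-1.0, 0.0, -0.0]]
force: [0.5, -1.3, 1.0]
finger_gap: 17.3
```

Run:
```python
from h import *
goto(557.7,-302.8,61)
print(get_obs()["ft_torque"])
```

```text
pos [ 557.58 -301.77   59.88] yaw tool y -101.52 units [-0.028   0.0247 -0.0081] rows>= 0.036630468040385916 F [ 0.5 -1.3  1. ] gap 17.3 t 6.0833
[-0.1306385   0.00294719  0.03947244]
```

Grip confirmed with the opening at 17.3 mm. The seated reference is TCP (557.6,-301.8,59.9) with yaw -101.5. Lifting now.

Emit:
play_rows(
  rows=[
    [1,-0.15,0,0,0],
    [1,-0.3,0,0,0],
    [1,-0.4,0,0,0],
    [1,-0.5,0,0,0],
    [1,-0.55,0,0,0],
    [1,0,0,0,-0.038],
    [1,0,0,0,-0.037],
    [1,0,0,0,0],
  ],
)

```text
clock: 6.75
tool_pos: [557.6, -301.4, 136.9]
ee_rot: [[0.001, -0.081, -0.997], [-0.0, -0.997, 0.081], [-1.0, 0.0, -0.001]]
force: [0.6, -0.1, -3.3]
finger_gap: 17.0
```

```bash
cat >> h.py <<'E'
G=np.array([502.73,23.26]);GY=np.radians(-4.8)
def g2w(x,y):
    c,s=np.cos(GY),np.sin(GY);return G+np.array([c*x-s*y,s*x+c*y])
def w2g(p):
    c,s=np.cos(GY),np.sin(GY);d=np.asarray(p)[:2]-G;return np.array([c*d[0]+s*d[1],-s*d[0]+c*d[1]])
E
python3 - <<'E'
from h import *
import json
o=get_obs();print(o["ft_torque"])
# first slot: gauge centre at guide y=-70+12.5+3
p=g2w(-0.6,-54.5);print(p);goto(*p,137)
E
```

```text
[ 0.04991931 -0.02609105  0.04020025]
[497.57166182 -30.99865412]
pos [ 557.59 -301.41  136.9 ] yaw tool y -94.67 units [-6.2000e-03 -6.6156e+00  2.0462e+00] rows>= 6.6425564688643215 F [ 0.6 -0.1 -3.3] gap 17.0 t 6.75
```

Emit:
play_rows(
  rows=[
    [1,0,-0.4,0.12,0],
    [1,0,-0.75,0.23,0],
    [1,0,-0.75,0.23,0],
    [1,0,-0.75,0.23,0],
    [1,0,-0.75,0.23,0],
    [1,0,-0.75,0.23,0],
    [1,0,-0.75,0.23,0],
    [1,0,-0.75,0.23,0],
  ],
)

```text
clock: 7.42
tool_pos: [506.4, -69.0, 135.9]
ee_rot: [[-0.0, -0.085, -0.996], [-0.0, -0.996, 0.085], [-1.0, 0.0, 0.0]]
force: [0.8, 0.2, -3.2]
finger_gap: 17.7
```

Emit:
play_rows(
  rows=[
    [1,0,-0.6,0.19,0],
    [1,0,-0.39,0.11,0],
    [1,0,0,0,0],
    [1,0,0,0,0],
    [1,0,0,0,0],
  ],
)

```text
clock: 7.83
tool_pos: [498.6, -31.0, 135.9]
ee_rot: [[0.0, -0.085, -0.996], [-0.001, -0.996, 0.085], [-1.0, 0.001, -0.0]]
force: [-0.8, -0.5, -2.1]
finger_gap: 17.4
```

Run:
```python
from h import *
p=g2w(-0.6,-53.5);goto(*p,107)
grab("wrist","7");grab("scene","7");goto(*p,107);print(w2g(get_obs()["tool_pos"]))
crop("wrist","7",(120,150,520,400),2,"w7c")
crop("scene","7",(235,240,335,340),6,"s7c")
```

```text
pos [498.57 -31.03 135.85] yaw tool y -94.85 units [ 0.7213 -0.0242  0.0249] rows>= 0.6926921974757203 F [-0.8 -0.5 -2.1] gap 17.4 t 7.8333
pos [498.62 -31.51 135.67] yaw tool y -94.91 units [ 0.7167 -0.0357  0.0271] rows>= 0.6887950336096758 F [ 0.1 -0.9 -2.1] gap 17.3 t 7.9333
[  0.48767968 -54.91700338]
```

View pics/w7c.png

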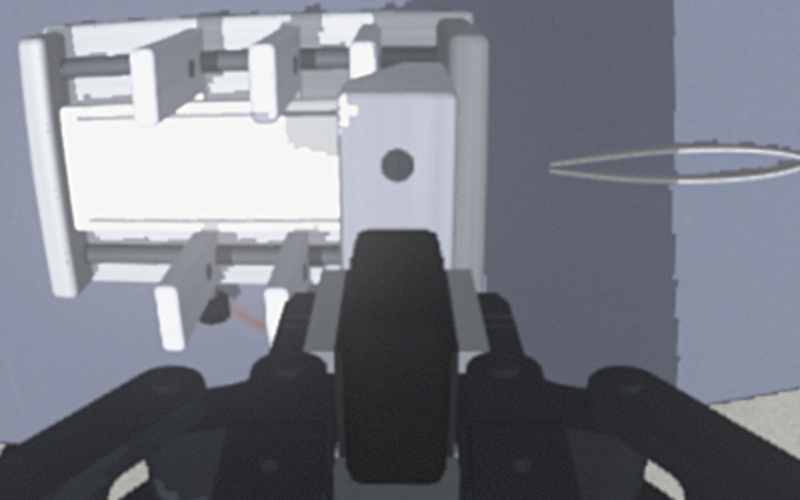

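View pics/s7c.png

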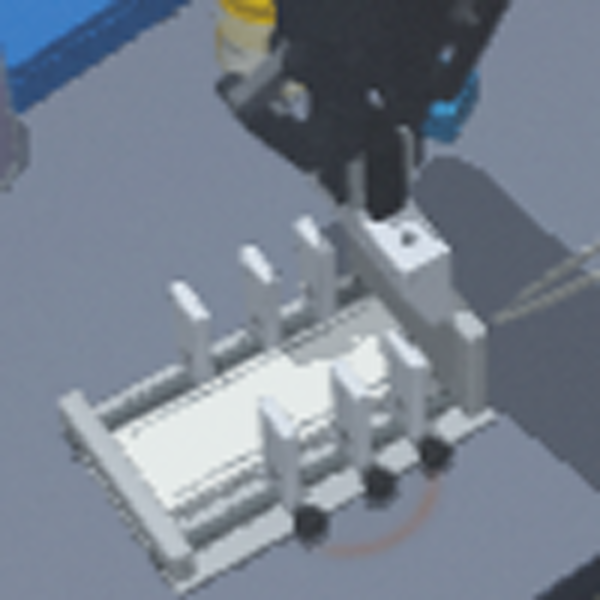

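Run:
```python
from h import *
d=load("wrist","7")
W=lambda u,v,z:w2g(onz(d,120+u/2,150+v/2,z,True)).round(1)
print("gauge bottom flat corner",W(447,66,82),"toe left",W(402,66,82),"top far corners z130",W(340,95,130),W(456,95,130))
print("wall inner",W(452,25,72),"outer",W(486,30,72))
print("g1 far post",W(354,28,70),W(378,28,70),"g2",W(250,48,70),W(275,45,70),"g3",W(133,52,70),W(158,50,70))
```

```text
gauge bottom flat corner [ 44.5 -68.5] toe left [ 44.5 -56.4] top far corners z130 [ 45.5 -43.2] [ 45.5 -67. ]
wall inner [ 54.7 -70.4] outer [ 53.4 -80.1]
g1 far post [ 53.7 -42.9] [ 53.6 -49.7] g2 [ 48.4 -12.9] [ 49.1 -20.2] g3 [48.4 23. ] [48.7 15. ]
```

Emit:
play_rows(
  rows=[
    [1,0,-0.03,0.02,0],
    [1,0.2,0,0,0],
    [1,0.2,0,0,0],
    [1,0.15,0,0,0],
    [1,0,0,0,0],
    [1,0,0,0,0],
  ],
)

```text
clock: 8.43
tool_pos: [497.1, -29.6, 112.8]
ee_rot: [[-0.002, -0.084, -0.997], [-0.001, -0.997, 0.084], [-1.0, 0.001, 0.002]]
force: [-0.5, -2.0, -2.5]
finger_gap: 17.6
```

Emit:
play_rows(
  rows=[
    [1,0,0.03,0,0],
    [1,0,0.02,0,0],
    [1,0,0,0,0],
    [1,0,0,0,0],
  ],
)

```text
clock: 8.77
tool_pos: [498.0, -30.5, 113.9]
ee_rot: [[0.001, -0.083, -0.997], [0.0, -0.997, 0.083], [-1.0, -0.0, -0.001]]
force: [0.3, 0.3, -2.6]
finger_gap: 16.8
```

Run:
```python
from h import *
o=get_obs();print(o["ft_torque"].round(2),w2g(o["tool_pos"]),o["force"],o["tool_pos"])
```

```text
[ 0.03  0.01 -0.01] [ -0.26161689 -54.0031984 ] [ 0.33616673  0.33690434 -2.6230743 ] [497.95042946 -30.53191005 113.9462789 ]
```

Emit:
play_rows(
  rows=[
    [1,0,0.025,0,0],
    [1,0,0,0,0],
    [1,0,0,0,0],
  ],
)

```text
clock: 9.02
tool_pos: [497.7, -31.8, 113.8]
ee_rot: [[0.0, -0.083, -0.997], [-0.0, -0.997, 0.083], [-1.0, 0.0, -0.0]]
force: [0.0, 0.1, -2.3]
finger_gap: 17.2
```

Emit:
play_rows(
  rows=[
    [1,0,0.025,0,0],
    [1,0,0,0,0],
    [1,0,0,0,0],
  ],
)

```text
clock: 9.27
tool_pos: [497.6, -32.7, 113.7]
ee_rot: [[0.0, -0.083, -0.997], [0.0, -0.997, 0.083], [-1.0, -0.0, -0.0]]
force: [0.1, 0.9, -1.7]
finger_gap: 17.4
```

Emit:
play_rows(
  rows=[
    [1,0,0.025,0,0],
    [1,0,0,0,0],
    [1,0,0,0,0],
  ],
)

```text
clock: 9.52
tool_pos: [497.5, -33.0, 113.7]
ee_rot: [[0.0, -0.082, -0.997], [0.001, -0.997, 0.082], [-1.0, -0.001, -0.0]]
force: [-0.1, 4.4, -2.2]
finger_gap: 17.1
```

Emit:
play_rows(
  rows=[
    [1,0,0.02,0,0],
    [1,0,0,0,0],
    [1,0,0,0,0],
  ],
)

```text
clock: 9.77
tool_pos: [497.5, -33.1, 113.8]
ee_rot: [[0.0, -0.082, -0.997], [0.002, -0.997, 0.082], [-1.0, -0.002, 0.0]]
force: [-0.3, 4.7, -1.3]
finger_gap: 17.4
```

Run:
```python
from h import *
o=get_obs();print(o["ft_torque"].round(2),w2g(o["tool_pos"]),o["force"],o["tool_pos"])
```

```text
[1.35 0.05 0.17] [ -0.51832239 -56.6401092 ] [-0.29183903  4.67558012 -1.30193191] [497.47397325 -33.13809227 113.75486736]
```

Wall contact found at TCP y ≈ -33.0 with about 4.5 N. Now pressing down.

Emit:
play_rows(
  rows=[
    [1,0.1,0,0,0],
    [1,0.1,0,0,0],
    [1,0.1,0,0,0],
    [1,0.1,0,0,0],
    [1,0,0,0,0],
  ],
)

```text
clock: 10.18
tool_pos: [498.9, -33.4, 98.8]
ee_rot: [[0.003, -0.081, -0.997], [0.001, -0.997, 0.081], [-1.0, -0.001, -0.003]]
force: [0.8, 5.4, 1.5]
finger_gap: 16.9
```

Emit:
play_rows(
  rows=[
    [1,0.1,0,0,0],
    [1,0.1,0,0,0],
    [1,0.1,0,0,0],
    [1,0.1,0,0,0],
    [1,0,0,0,0],
  ],
)

```text
clock: 10.6
tool_pos: [499.2, -33.4, 82.5]
ee_rot: [[0.004, -0.081, -0.997], [0.001, -0.997, 0.081], [-1.0, -0.001, -0.004]]
force: [2.3, 5.6, 1.0]
finger_gap: 17.2
```

Emit:
play_rows(
  rows=[
    [1,0.06,0,0,0],
    [1,0.05,0,0,0],
    [1,0,0,0,0],
  ],
)

```text
clock: 10.85
tool_pos: [499.2, -33.4, 78.4]
ee_rot: [[0.004, -0.081, -0.997], [0.001, -0.997, 0.081], [-1.0, -0.001, -0.004]]
force: [1.4, 5.0, 3.2]
finger_gap: 17.3
```

Emit:
play_rows(
  rows=[
    [1,0.05,0,0,0],
    [1,0,0,0,0],
    [1,0,0,0,0],
  ],
)

```text
clock: 11.1
tool_pos: [499.6, -33.5, 77.8]
ee_rot: [[0.004, -0.081, -0.997], [0.0, -0.997, 0.081], [-1.0, -0.0, -0.004]]
force: [-1.4, 6.0, 11.8]
finger_gap: 17.5
```

Run:
```python
from h import *
o=get_obs();print(o["ft_torque"].round(2),w2g(o["tool_pos"]),o["force"].round(1),o["tool_pos"])
grab("wrist","8");grab("scene","8")
crop("wrist","8",(120,100,520,400),2,"w8c")
crop("scene","8",(235,240,335,340),6,"s8c")
```

```text
[1.38 0.55 0.59] [  1.58956999 -56.78519807] [-1.4  6.  11.8] [499.56233224 -33.45905618  77.79902516]
```

View pics/w8c.png

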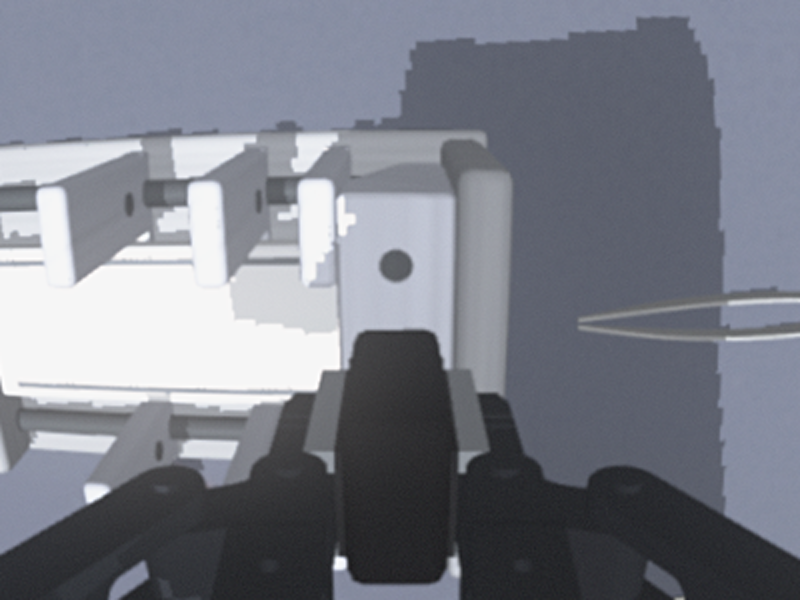

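View pics/s8c.png

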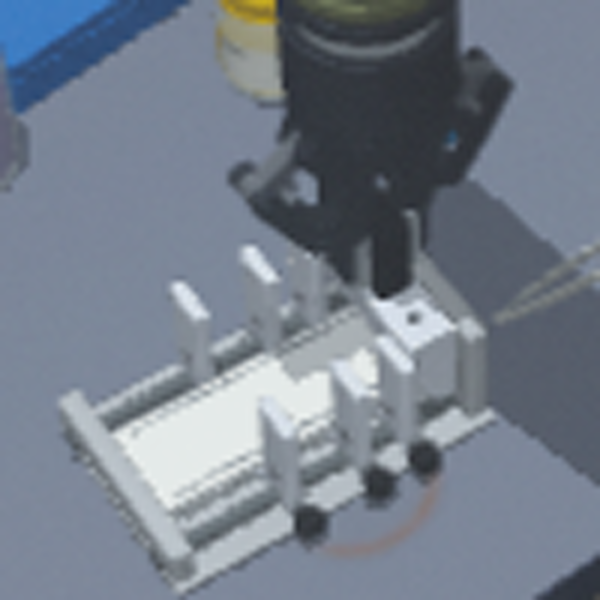

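Emit:
play_rows(
  rows=[
    [1,0,0,0,-0.003],
    [1,0,0,0,0],
    [1,0,0,0,0],
  ],
)

```text
clock: 11.45
tool_pos: [499.6, -33.4, 77.8]
ee_rot: [[0.004, -0.077, -0.997], [0.0, -0.997, 0.077], [-1.0, -0.001, -0.004]]
force: [-1.3, 5.6, 12.6]
finger_gap: 17.4
```

```bash
cat >> h.py <<'E'
def st():
    o=get_obs();R=o["ee_rot"];print("T",o["ft_torque"].round(2),"g",w2g(o["tool_pos"]).round(2),"F",o["force"].round(1),"p",o["tool_pos"].round(2),"yaw",round(np.degrees(np.arctan2(R[1][1],R[0][1])),2),"tilt",np.round(np.degrees([R[0][0],R[1][0]]),2))
E
python3 - <<'E'
from h import *
st()
E
```

```text
T [1.42 0.53 0.36] g [  1.59 -56.77] F [-1.3  5.6 12.6] p [499.56 -33.45  77.79] yaw -94.43 tilt [0.24 0.02]
```

Emit:
play_rows(
  rows=[
    [1,0,0,0,-0.004],
    [1,0,0,0,0],
    [1,0,0,0,0],
  ],
)

```text
clock: 11.7
tool_pos: [499.5, -33.5, 77.8]
ee_rot: [[0.004, -0.072, -0.997], [0.001, -0.997, 0.072], [-1.0, -0.001, -0.004]]
force: [-1.3, 5.2, 12.5]
finger_gap: 17.3
```

Run:
```python
from h import *
st()
```

```text
T [ 1.44  0.58 -0.08] g [  1.56 -56.79] F [-1.3  5.2 12.5] p [499.53 -33.46  77.81] yaw -94.14 tilt [0.23 0.05]
```

Run:
```python
from h import *
grab("wrist","9");st()
d=load("wrist","9")
crop("wrist","9",(290,160,390,310),5,"w9c")
```

```text
T [ 1.47  0.56 -0.03] g [  1.58 -56.81] F [-1.1  5.8 12.2] p [499.55 -33.48  77.8 ] yaw -94.14 tilt [0.23 0.05]
```

View pics/w9c.png

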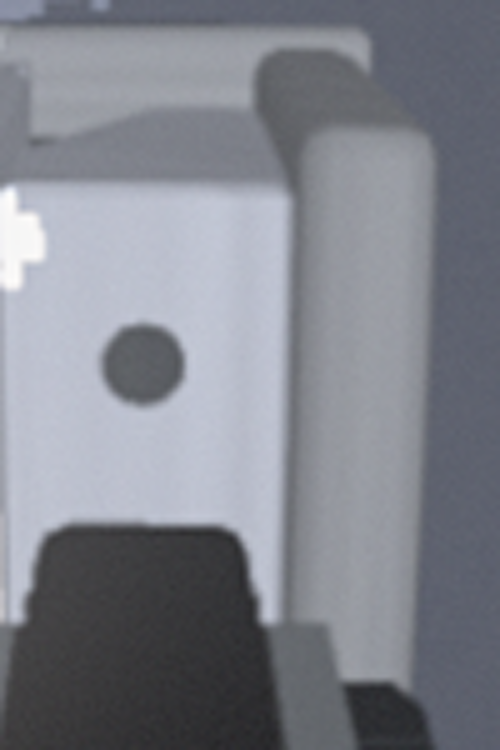

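Run:
```python
from h import *
d=load("wrist","9")
W=lambda u,v,z:onz(d,290+u/5,160+v/5,z,True)[:2]
for n,a,b in(("gauge R",(293,195),(284,620)),("gauge L",(5,190),(8,620)),("wall in",(303,170),(290,640)),("wall out",(434,170),(412,690))):
    p,q=W(*a,72),W(*b,72);v=p-q;print(n,p.round(1),q.round(1),np.degrees(np.arctan2(v[1],v[0])).round(2))
```

```text
gauge R [543.  -49.5] [505.1 -46.8] -3.99
gauge L [545.1 -25.8] [506.9 -22.5] -4.97
wall in [545.  -50.4] [503.1 -47.3] -4.28
wall out [544.3 -61.3] [497.2 -58.1] -3.87
```

Emit:
play_rows(
  rows=[
    [1,-0.15,0,0,0],
    [1,-0.3,0,0,0],
    [1,-0.35,0,0,0],
    [1,-0.35,0,0,0],
    [1,-0.25,0,0,0],
    [1,0,0,0,0],
    [1,0,0,0,0],
    [1,0,0,0,0],
  ],
)

```text
clock: 12.42
tool_pos: [496.9, -35.8, 130.6]
ee_rot: [[-0.001, -0.073, -0.997], [-0.001, -0.997, 0.073], [-1.0, 0.001, 0.001]]
force: [-0.2, -0.1, -1.9]
finger_gap: 17.4
```

```bash
sed -i 's/radians(-4.8)/radians(-4.2)/' h.py
python3 - <<'E'
from h import *
st();print(w2g([499.55,-33.48]))
E
```

```text
T [-0.   -0.02  0.01] g [ -1.52 -59.31] F [-0.2 -0.1 -1.9] p [496.87 -35.78 130.57] yaw -94.2 tilt [-0.06 -0.06]
[  0.98407527 -56.8205209 ]
```

Emit:
play_rows(
  rows=[
    [1,-0.05,-0.25,0,0],
    [1,0,-0.3,-0.03,0],
    [1,0,-0.25,0,0],
    [1,0,-0.15,0,0],
    [1,0,0,0,0],
    [1,0,0,0,0],
    [1,0,0,0,0],
  ],
)

```text
clock: 13.0
tool_pos: [501.2, 2.6, 133.1]
ee_rot: [[-0.001, -0.073, -0.997], [-0.001, -0.997, 0.073], [-1.0, 0.001, 0.0]]
force: [0.5, -0.4, -2.0]
finger_gap: 17.2
```

Run:
```python
from h import *
st()
grab("wrist","10");st()
crop("wrist","10",(120,120,440,360),2.5,"w10c")
```

```text
T [-0.05  0.   -0.01] g [ -0.06 -20.73] F [ 0.5 -0.4 -2. ] p [501.15   2.59 133.08] yaw -94.16 tilt [-0.03 -0.04]
T [ 0.01 -0.02  0.01] g [  0.03 -20.88] F [ 0.3 -0.  -2.5] p [501.23   2.44 133.17] yaw -94.18 tilt [-0.02 -0.03]
```

View pics/w10c.png

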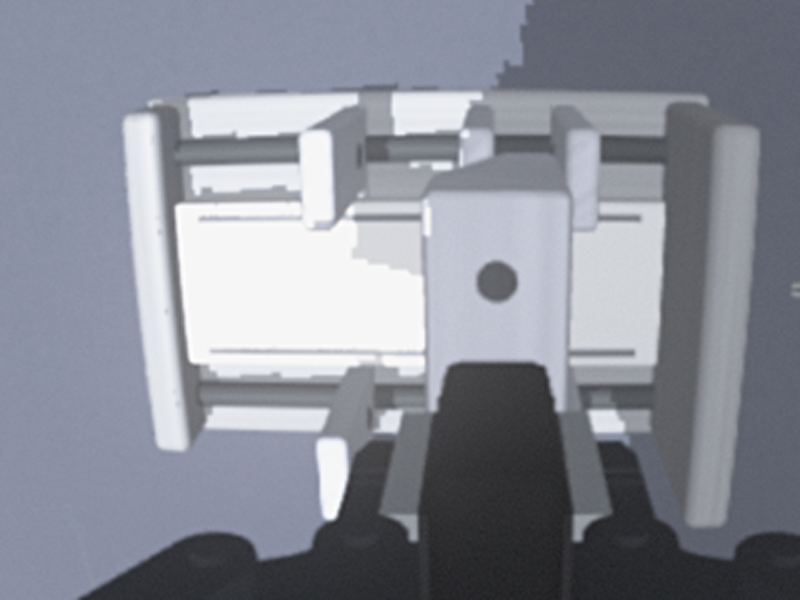

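Emit:
play_rows(
  rows=[
    [1,0.1,0,0,0],
    [1,0.15,0,0,0],
    [1,0.125,0,0,0],
    [1,0,0,0,0],
    [1,0,0,0,0],
  ],
)

```text
clock: 13.47
tool_pos: [500.9, 1.8, 117.6]
ee_rot: [[-0.001, -0.073, -0.997], [-0.001, -0.997, 0.073], [-1.0, 0.001, 0.001]]
force: [0.7, -3.5, -2.7]
finger_gap: 17.4
```

Run:
```python
from h import *
st()
```

```text
T [-0.89 -0.03  0.02] g [ -0.27 -21.49] F [ 0.7 -3.5 -2.7] p [500.88   1.85 117.62] yaw -94.19 tilt [-0.07 -0.08]
```

Emit:
play_rows(
  rows=[
    [1,0,0.03,0,0],
    [1,0,0.015,0,0],
    [1,0,0,0,0],
    [1,0,0,0,0],
  ],
)

```text
clock: 13.8
tool_pos: [501.1, 1.8, 118.3]
ee_rot: [[-0.0, -0.072, -0.997], [0.0, -0.997, 0.072], [-1.0, -0.0, 0.0]]
force: [-0.2, -1.3, -2.3]
finger_gap: 17.3
```

Run:
```python
from h import *
st()
```

```text
T [-0.16  0.11 -0.01] g [ -0.03 -21.51] F [-0.2 -1.3 -2.3] p [501.12   1.81 118.31] yaw -94.12 tilt [-0.01  0.02]
```

Emit:
play_rows(
  rows=[
    [1,0,0.025,0,0],
    [1,0,0,0,0],
    [1,0,0,0,0],
  ],
)

```text
clock: 14.05
tool_pos: [501.2, 0.7, 118.4]
ee_rot: [[0.0, -0.072, -0.997], [0.0, -0.997, 0.072], [-1.0, -0.0, -0.0]]
force: [-0.7, 0.2, -3.1]
finger_gap: 17.6
```

Run:
```python
from h import *
st()
```

```text
T [ 0.05 -0.08 -0.03] g [  0.17 -22.65] F [-0.7  0.2 -3.1] p [501.24   0.66 118.38] yaw -94.13 tilt [0.02 0.01]
```

Emit:
play_rows(
  rows=[
    [1,0,0.02,0,0],
    [1,0,0,0,0],
    [1,0,0,0,0],
  ],
)

```text
clock: 14.3
tool_pos: [501.2, -0.2, 118.4]
ee_rot: [[0.0, -0.072, -0.997], [0.0, -0.997, 0.072], [-1.0, -0.0, -0.0]]
force: [0.3, 0.7, -2.2]
finger_gap: 17.4
```

Run:
```python
from h import *
st()
```

```text
T [0.23 0.   0.05] g [  0.16 -23.47] F [ 0.3  0.7 -2.2] p [ 5.0117e+02 -1.6000e-01  1.1837e+02] yaw -94.13 tilt [0.01 0.01]
```

Emit:
play_rows(
  rows=[
    [1,0.1,-0.01,0,0],
    [1,0.1,0,0,0],
    [1,0.1,0,0,0],
    [1,0.1,0,0,0],
    [1,0,0,0,0],
    [1,0,0,0,0],
  ],
)

```text
clock: 14.8
tool_pos: [502.7, -0.4, 103.0]
ee_rot: [[0.003, -0.072, -0.997], [-0.001, -0.997, 0.072], [-1.0, 0.0, -0.003]]
force: [2.5, -1.2, 1.5]
finger_gap: 17.4
```

Run:
```python
from h import *
st()
```

```text
T [-0.18 -0.59  0.  ] g [  1.69 -23.56] F [ 2.5 -1.2  1.5] p [ 5.0269e+02 -3.6000e-01  1.0302e+02] yaw -94.15 tilt [ 0.2  -0.03]
```

Emit:
play_rows(
  rows=[
    [1,0.1,-0.008,0,0],
    [1,0.1,0,0,0],
    [1,0.1,0,0,0],
    [1,0.1,0,0,0],
    [1,0,0,0,0],
    [1,0,0,0,0],
  ],
)

```text
clock: 15.3
tool_pos: [501.1, -0.2, 85.5]
ee_rot: [[-0.0, -0.072, -0.997], [-0.0, -0.997, 0.072], [-1.0, 0.0, 0.0]]
force: [3.2, -1.9, -4.4]
finger_gap: 17.2
```

Run:
```python
from h import *
st()
```

```text
T [-0.58 -0.87  0.05] g [  0.07 -23.5 ] F [ 3.2 -1.9 -4.4] p [ 5.0108e+02 -1.8000e-01  8.5520e+01] yaw -94.15 tilt [-0.   -0.02]
```

Emit:
play_rows(
  rows=[
    [1,0.08,0,0,0],
    [1,0.08,0,0,0],
    [1,0.03,0,0,0],
    [1,0,0,0,0],
    [1,0,0,0,0],
  ],
)

```text
clock: 15.72
tool_pos: [500.5, -0.1, 78.0]
ee_rot: [[-0.001, -0.072, -0.997], [-0.0, -0.997, 0.072], [-1.0, 0.001, 0.001]]
force: [1.0, -4.2, -3.1]
finger_gap: 16.7
```

Run:
```python
from h import *
st()
```

```text
T [-0.76 -0.23 -0.01] g [ -0.56 -23.47] F [ 1.  -4.2 -3.1] p [ 5.0046e+02 -1.1000e-01  7.8020e+01] yaw -94.15 tilt [-0.08 -0.02]
```

Emit:
play_rows(
  rows=[
    [1,0.04,0,0,0],
    [1,0,0,0,0],
    [1,0,0,0,0],
  ],
)

```text
clock: 15.97
tool_pos: [500.6, -0.0, 77.8]
ee_rot: [[-0.001, -0.072, -0.997], [-0.001, -0.997, 0.072], [-1.0, 0.001, 0.001]]
force: [-2.5, -3.8, 6.6]
finger_gap: 17.4
```

Run:
```python
from h import *
st();grab("wrist","11")
crop("wrist","11",(120,120,440,360),2.5,"w11c")
```

```text
T [-0.84  0.71 -0.02] g [ -0.42 -23.38] F [-2.5 -3.8  6.6] p [ 5.006e+02 -3.000e-02  7.781e+01] yaw -94.14 tilt [-0.08 -0.06]
```

View pics/w11c.png

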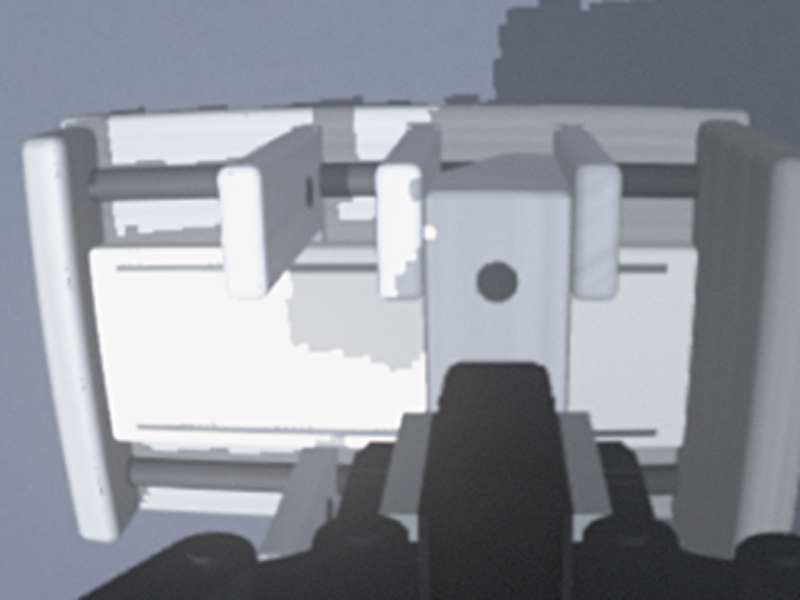

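Emit:
play_rows(
  rows=[
    [1,0,0.02,0,0],
    [1,0,0,0,0],
    [1,0,0,0,0],
  ],
)

```text
clock: 16.27
tool_pos: [500.6, -0.1, 77.8]
ee_rot: [[-0.001, -0.072, -0.997], [-0.0, -0.997, 0.072], [-1.0, 0.0, 0.001]]
force: [-2.3, -2.0, 6.5]
finger_gap: 16.8
```

Run:
```python
from h import *
st()
```

```text
T [-0.56  0.66 -0.04] g [ -0.41 -23.44] F [-2.3 -2.   6.5] p [ 5.006e+02 -8.000e-02  7.782e+01] yaw -94.13 tilt [-0.07 -0.01]
```

Emit:
play_rows(
  rows=[
    [1,0,0.02,0,0],
    [1,0,0,0,0],
    [1,0,0,0,0],
  ],
)

```text
clock: 16.52
tool_pos: [500.6, -0.1, 77.8]
ee_rot: [[-0.001, -0.072, -0.997], [0.001, -0.997, 0.072], [-1.0, -0.001, 0.001]]
force: [-2.6, -1.2, 6.7]
finger_gap: 17.0
```

Run:
```python
from h import *
st()
```

```text
T [-0.23  0.61 -0.03] g [ -0.41 -23.49] F [-2.6 -1.2  6.7] p [ 5.006e+02 -1.400e-01  7.782e+01] yaw -94.11 tilt [-0.06  0.05]
```

Emit:
play_rows(
  rows=[
    [1,-0.15,-0.02,0,0],
    [1,-0.3,0,0,0],
    [1,-0.35,0,0,0],
    [1,-0.35,0,0,0],
    [1,-0.25,0,0,0],
    [1,0,0,0,0],
    [1,0,0,0,0],
  ],
)

```text
clock: 17.1
tool_pos: [501.4, -0.1, 133.7]
ee_rot: [[0.001, -0.072, -0.997], [0.0, -0.997, 0.072], [-1.0, -0.0, -0.001]]
force: [-0.4, -0.2, -3.5]
finger_gap: 17.1
```

Run:
```python
from h import *
st();grab("wrist","12");st()
crop("wrist","12",(120,120,440,360),2.5,"w12c")
```

```text
T [-0.01 -0.    0.01] g [  0.39 -23.35] F [-0.4 -0.2 -3.5] p [ 5.0141e+02 -6.0000e-02  1.3367e+02] yaw -94.12 tilt [0.07 0.01]
T [ 0.06  0.05 -0.04] g [ -0.26 -23.58] F [-0.6 -0.1 -2.8] p [ 5.0074e+02 -2.3000e-01  1.3287e+02] yaw -94.12 tilt [-0.02  0.01]
```

View pics/w12c.png

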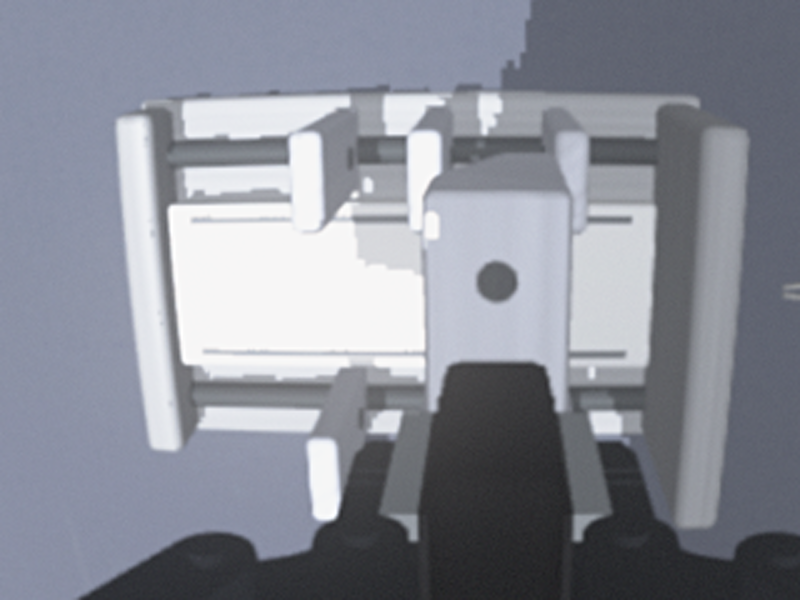

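Emit:
play_rows(
  rows=[
    [1,0,-0.25,0,0],
    [1,0,-0.3,0,0],
    [1,0,-0.25,0,0],
    [1,0,-0.1,0,0],
    [1,0,0,0,0],
    [1,0,0,0,0],
    [1,0,0,0,0],
  ],
)

```text
clock: 17.73
tool_pos: [503.6, 34.8, 132.8]
ee_rot: [[-0.0, -0.073, -0.997], [-0.0, -0.997, 0.073], [-1.0, 0.0, 0.0]]
force: [0.3, -0.3, -2.8]
finger_gap: 17.4
```

Run:
```python
from h import *
st();grab("wrist","13");st()
crop("wrist","13",(160,120,480,360),2.5,"w13c")
```

```text
T [ 0.   -0.06 -0.02] g [-0.02 11.6 ] F [ 0.3 -0.3 -2.8] p [503.56  34.83 132.84] yaw -94.17 tilt [-0.03 -0.03]
T [ 0.01 -0.01  0.  ] g [ 0.02 11.47] F [ 0.4  0.3 -2.2] p [503.59  34.69 132.92] yaw -94.19 tilt [-0.02 -0.03]
```

View pics/w13c.png

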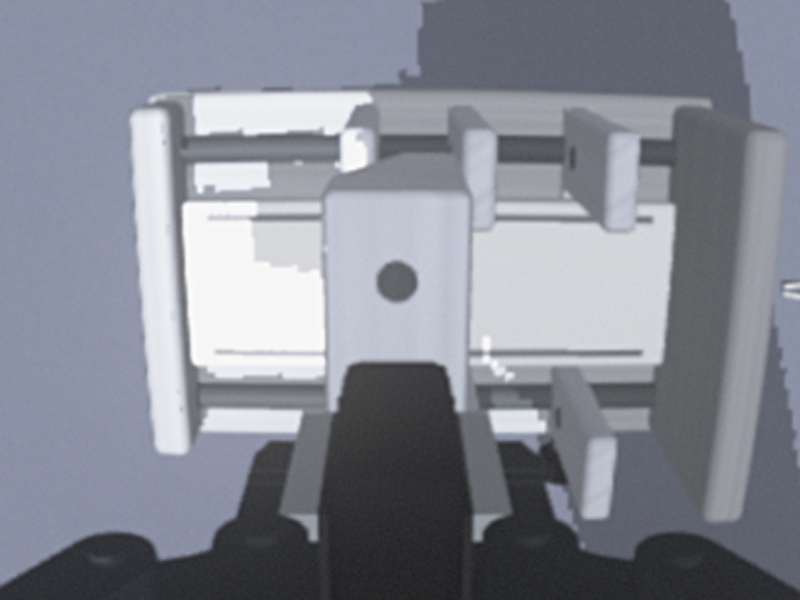

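Emit:
play_rows(
  rows=[
    [1,0.1,0,0,0],
    [1,0.15,0,0,0],
    [1,0.125,0,0,0],
    [1,0,0.015,0,0],
    [1,0,0,0,0],
    [1,0,0,0,0],
  ],
)

```text
clock: 18.28
tool_pos: [503.6, 34.7, 118.0]
ee_rot: [[-0.0, -0.072, -0.997], [-0.0, -0.997, 0.072], [-1.0, 0.0, 0.0]]
force: [-0.1, -0.8, -3.1]
finger_gap: 17.5
```

Run:
```python
from h import *
st()
```

```text
T [ 0.01  0.   -0.01] g [ 0.05 11.47] F [-0.1 -0.8 -3.1] p [503.62  34.7  117.98] yaw -94.15 tilt [-0.01 -0.  ]
```

Emit:
play_rows(
  rows=[
    [1,0,0.02,0,0],
    [1,0,0,0,0],
    [1,0,0,0,0],
  ],
)

```text
clock: 18.53
tool_pos: [503.7, 34.0, 118.3]
ee_rot: [[0.0, -0.072, -0.997], [-0.0, -0.997, 0.072], [-1.0, 0.0, -0.0]]
force: [1.0, -0.1, -2.8]
finger_gap: 17.4
```

Run:
```python
from h import *
st()
```

```text
T [-0.03 -0.02  0.01] g [ 0.22 10.75] F [ 1.  -0.1 -2.8] p [503.73  33.97 118.32] yaw -94.14 tilt [ 0.03 -0.01]
```

Emit:
play_rows(
  rows=[
    [1,0,0.02,0,0],
    [1,0,0,0,0],
    [1,0,0,0,0],
  ],
)

```text
clock: 18.78
tool_pos: [503.5, 33.2, 118.1]
ee_rot: [[0.0, -0.072, -0.997], [-0.0, -0.997, 0.072], [-1.0, 0.0, -0.0]]
force: [-0.1, 0.8, -3.2]
finger_gap: 17.2
```

Run:
```python
from h import *
st()
```

```text
T [ 0.09  0.03 -0.04] g [0.07 9.93] F [-0.1  0.8 -3.2] p [503.52  33.16 118.14] yaw -94.14 tilt [ 0.   -0.01]
```

Emit:
play_rows(
  rows=[
    [1,0,0.01,0,0],
    [1,0,0,0,0],
    [1,0,0,0,0],
  ],
)

```text
clock: 19.03
tool_pos: [503.5, 32.9, 118.1]
ee_rot: [[0.0, -0.072, -0.997], [-0.0, -0.997, 0.072], [-1.0, 0.0, -0.0]]
force: [-0.9, 0.5, -3.8]
finger_gap: 17.4
```

Run:
```python
from h import *
st()
```

```text
T [ 0.02 -0.08  0.02] g [0.05 9.64] F [-0.9  0.5 -3.8] p [503.48  32.87 118.11] yaw -94.13 tilt [ 0. -0.]
```

Emit:
play_rows(
  rows=[
    [1,0,0.01,0,0],
    [1,0,0,0,0],
    [1,0,0,0,0],
  ],
)

```text
clock: 19.28
tool_pos: [503.5, 32.8, 118.1]
ee_rot: [[0.0, -0.072, -0.997], [0.0, -0.997, 0.072], [-1.0, -0.0, -0.0]]
force: [0.4, 0.1, -2.6]
finger_gap: 17.8
```

Run:
```python
from h import *
st()
```

```text
T [ 0.36 -0.05  0.06] g [0.05 9.56] F [ 0.4  0.1 -2.6] p [503.48  32.79 118.12] yaw -94.13 tilt [0.01 0.02]
```

Emit:
play_rows(
  rows=[
    [1,0,0.01,0,0],
    [1,0,0,0,0],
    [1,0,0,0,0],
  ],
)

```text
clock: 19.53
tool_pos: [503.5, 32.7, 118.1]
ee_rot: [[0.0, -0.072, -0.997], [0.001, -0.997, 0.072], [-1.0, -0.001, -0.0]]
force: [1.4, 2.4, -2.1]
finger_gap: 17.5
```

Run:
```python
from h import *
st()
```

```text
T [ 0.83 -0.06 -0.01] g [0.05 9.45] F [ 1.4  2.4 -2.1] p [503.47  32.68 118.14] yaw -94.12 tilt [0.01 0.05]
```

Emit:
play_rows(
  rows=[
    [1,0.1,-0.028,0,0],
    [1,0.1,0,0,0],
    [1,0.1,0,0,0],
    [1,0.1,0,0,0],
    [1,0,0,0,0],
    [1,0,0,0,0],
  ],
)

```text
clock: 20.03
tool_pos: [504.1, 32.6, 102.1]
ee_rot: [[0.001, -0.072, -0.997], [-0.001, -0.997, 0.072], [-1.0, 0.001, -0.001]]
force: [1.7, -1.0, 0.2]
finger_gap: 17.4
```

Run:
```python
from h import *
st()
```

```text
T [ 0.02 -0.38  0.06] g [0.68 9.37] F [ 1.7 -1.   0.2] p [504.1   32.56 102.12] yaw -94.15 tilt [ 0.07 -0.04]
```

Emit:
play_rows(
  rows=[
    [1,0.1,-0.004,0,0],
    [1,0.1,0,0,0],
    [1,0.1,0,0,0],
    [1,0.1,0,0,0],
    [1,0.05,0,0,0],
    [1,0,0,0,0],
  ],
)

```text
clock: 20.53
tool_pos: [503.6, 32.7, 83.5]
ee_rot: [[0.0, -0.072, -0.997], [-0.001, -0.997, 0.072], [-1.0, 0.001, -0.0]]
force: [2.2, -2.1, -1.9]
finger_gap: 17.3
```

Run:
```python
from h import *
st()
```

```text
T [-0.44 -0.66  0.07] g [0.2  9.44] F [ 2.2 -2.1 -1.9] p [503.62  32.66  83.5 ] yaw -94.15 tilt [ 0.01 -0.03]
```

Emit:
play_rows(
  rows=[
    [1,0.08,0,0,0],
    [1,0.06,0,0,0],
    [1,0.04,0,0,0],
    [1,0,0,0,0],
    [1,0,0,0,0],
  ],
)

```text
clock: 20.95
tool_pos: [503.3, 32.8, 77.8]
ee_rot: [[-0.001, -0.072, -0.997], [-0.001, -0.997, 0.072], [-1.0, 0.001, 0.001]]
force: [-3.9, -3.4, 9.4]
finger_gap: 17.8
```

Run:
```python
from h import *
st()
```

```text
T [-0.7   0.62 -0.02] g [-0.11  9.54] F [-3.9 -3.4  9.4] p [503.32  32.78  77.77] yaw -94.15 tilt [-0.04 -0.08]
```

Slot 3 is seated at 9.4 N on the board. Lifting to check the gaps.

Emit:
play_rows(
  rows=[
    [1,-0.15,0,0,0],
    [1,-0.3,0,0,0],
    [1,-0.35,0,0,0],
    [1,-0.35,0,0,0],
    [1,-0.3,0,0,0],
    [1,0,0,0,0],
    [1,0,0,0,0],
  ],
)

```text
clock: 21.53
tool_pos: [503.8, 33.7, 135.4]
ee_rot: [[0.001, -0.072, -0.997], [0.0, -0.997, 0.072], [-1.0, -0.0, -0.001]]
force: [0.3, -0.1, -3.8]
finger_gap: 17.6
```

Run:
```python
from h import *
st();grab("wrist","14");grab("top","14");grab("scene","14")
crop("wrist","14",(160,120,480,360),2.5,"w14c")
goto(557.6,-301.8,137)
```

```text
T [ 0.02  0.   -0.02] g [ 0.26 10.51] F [ 0.3 -0.1 -3.8] p [503.76  33.73 135.42] yaw -94.12 tilt [0.07 0.01]
pos [502.67  33.34 133.89] yaw tool y -94.13 units [-0.0816  8.2579 -1.9733] rows>= 8.14463369062097 F [-1.   0.8 -3.4] gap 17.4 t 21.6833
```

View pics/w14c.png

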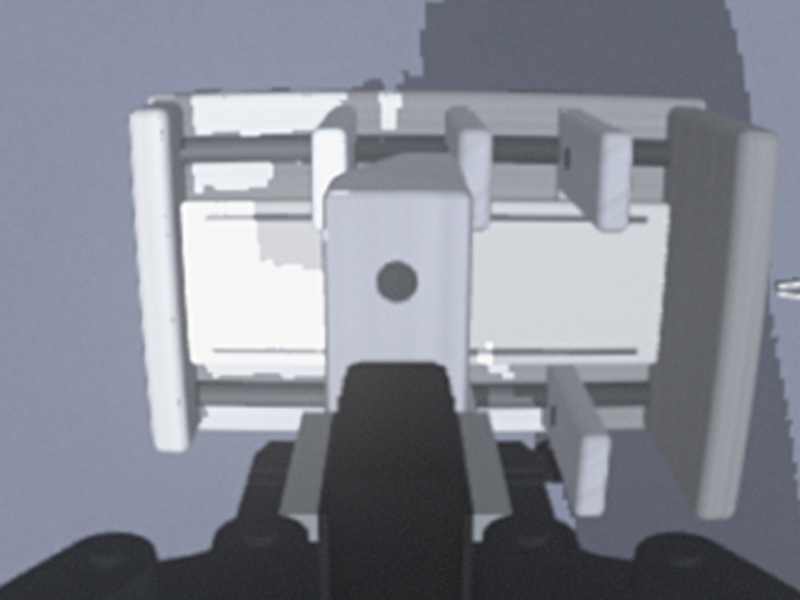

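Run:
```python
from h import *
d=load("wrist","14")
W=lambda u,v,z:w2g(onz(d,160+u/2.5,120+v/2.5,z,True)).round(1)
for n,a,b in(("g3",(313,133),(349,131)),("g2",(457,132),(489,132)),("g1",(599,135),(629,135))):
    print(n,W(*a,70),W(*b,70),(W(*a,70)+W(*b,70))/2)
print("wall",W(738,140,72),W(776,136,72))
```

```text
g3 [48.4 29. ] [48.8 20.8] [48.6 24.9]
g2 [48.6 -3.7] [ 48.7 -10.9] [48.65 -7.3 ]
g1 [ 48.5 -36.5] [ 48.7 -43.7] [ 48.6 -40.1]
wall [ 48.7 -70.1] [ 50.1 -80. ]
```

The post centre spacings are 32.8 and 32.2 mm against an ideal 33, and the first gap is about 25, so the gaps look right. Now returning to the stand.

Emit:
play_rows(
  rows=[
    [1,-0.05,0.4,-0.1,0],
    [1,0,0.8,-0.19,0],
    [1,0,0.8,-0.19,0],
    [1,0,0.8,-0.19,0],
    [1,0,0.8,-0.19,0],
    [1,0,0.8,-0.19,0],
    [1,0,0.8,-0.19,0],
    [1,0,0.8,-0.19,0],
  ],
)

```text
clock: 22.35
tool_pos: [542.6, -211.6, 135.7]
ee_rot: [[-0.002, -0.072, -0.997], [0.001, -0.997, 0.072], [-1.0, -0.001, 0.002]]
force: [0.1, 0.5, -1.4]
finger_gap: 17.3
```

Emit:
play_rows(
  rows=[
    [1,0,0.8,-0.19,0],
    [1,0,0.8,-0.19,0],
    [1,0,0.5,-0.14,0],
    [1,0,0.15,-0.02,0],
    [1,0,0,0,0.041],
    [1,0,0,0,0.041],
    [1,0,0,0,0],
    [1,0,0,0,0],
  ],
)

```text
clock: 23.02
tool_pos: [558.0, -300.5, 135.9]
ee_rot: [[-0.001, -0.197, -0.98], [0.001, -0.98, 0.197], [-1.0, -0.001, 0.002]]
force: [0.1, -0.2, -2.9]
finger_gap: 17.3
```

Run:
```python
from h import *
st();grab("wrist","15");goto(557.6,-301.8,137)
crop("wrist","15",(220,120,420,300),4,"w15c")
```

```text
T [-0.04 -0.   -0.04] g [  78.85 -318.84] F [ 0.1 -0.2 -2.9] p [ 558.02 -300.5   135.93] yaw -101.36 tilt [-0.08  0.07]
pos [ 558.13 -300.62  136.22] yaw tool y -101.36 units [-0.0196  0.0316  0.0073] rows>= 0.036287098989613166 F [-0.5 -0.4 -2.7] gap 17.1 t 23.0667
```

View pics/w15c.png

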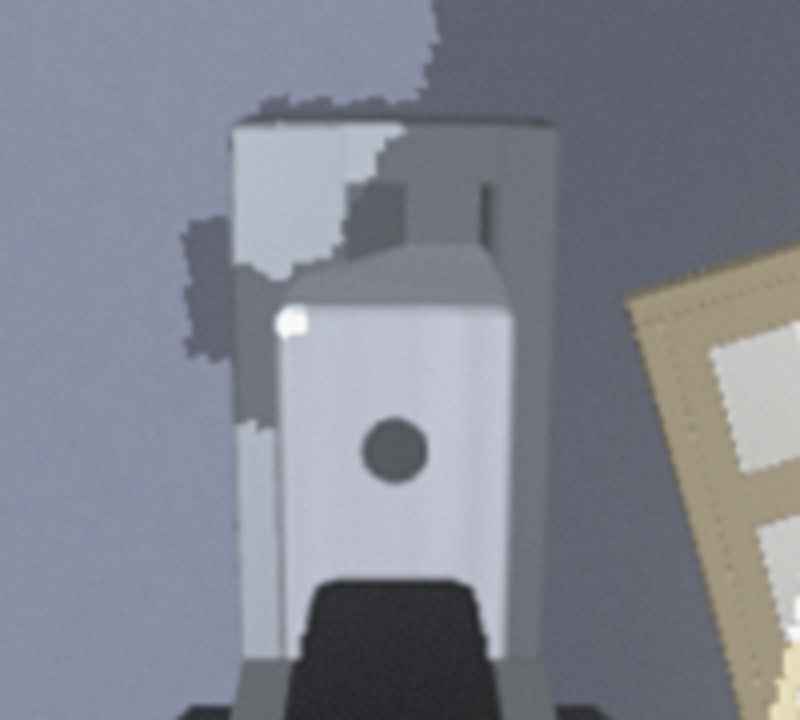

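Emit:
play_rows(
  rows=[
    [1,0.2,0.03,0.007,0.002],
    [1,0.4,0,0,0],
    [1,0.4,0,0,0],
    [1,0.2,0,0,0],
    [1,0,0,0,0],
    [1,0,0,0,0],
    [1,0,0,0,0],
  ],
)

```text
clock: 23.65
tool_pos: [558.4, -302.9, 89.7]
ee_rot: [[0.001, -0.202, -0.979], [-0.001, -0.979, 0.202], [-1.0, 0.0, -0.001]]
force: [-0.6, -0.6, -3.1]
finger_gap: 17.2
```

Run:
```python
from h import *
st();grab("wrist","16");goto(557.6,-301.8,60)
crop("wrist","16",(220,120,420,300),4,"w16c")
```

```text
T [ 0.04 -0.04  0.02] g [  79.41 -321.17] F [-0.6 -0.6 -3.1] p [ 558.4  -302.87   89.74] yaw -101.68 tilt [ 0.07 -0.04]
pos [ 558.59 -302.95   90.06] yaw tool y -101.68 units [ 0.7513 -0.0236  0.0316] rows>= 0.7217013175113405 F [-0.3 -0.9 -2.7] gap 17.4 t 23.7
```

View pics/w16c.png

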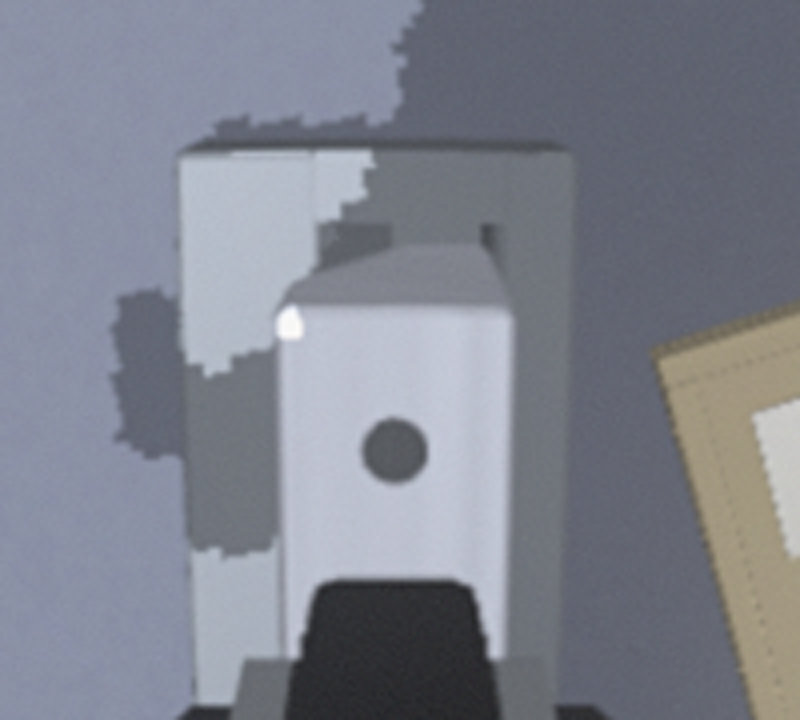

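Emit:
play_rows(
  rows=[
    [1,0.1,-0.02,0.02,0],
    [1,0.1,0,0,0],
    [1,0.1,0,0,0],
    [1,0,0,0,0],
    [1,0,0,0,0],
  ],
)

```text
clock: 24.12
tool_pos: [556.8, -301.6, 76.4]
ee_rot: [[-0.001, -0.203, -0.979], [0.0, -0.979, 0.203], [-1.0, -0.0, 0.001]]
force: [0.5, 0.4, -2.3]
finger_gap: 17.4
```

Run:
```python
from h import *
st();goto(557.6,-301.8,60)
```

```text
T [ 0.01  0.04 -0.02] g [  77.73 -319.98] F [ 0.5  0.4 -2.3] p [ 556.82 -301.55   76.41] yaw -101.69 tilt [-0.05  0.02]
pos [ 556.82 -301.55   76.41] yaw tool y -101.69 units [ 0.4102  0.0022 -0.0207] rows>= 0.3939427058426883 F [ 0.5  0.4 -2.3] gap 17.4 t 24.1167
```

In the nest with no contact forces. Continuing down.

Emit:
play_rows(
  rows=[
    [1,0.1,0,-0.01,0],
    [1,0.1,0,0,0],
    [1,0.1,0,0,0],
    [1,0.08,0,0,0],
    [1,0,0,0,0],
    [1,0,0,0,0],
  ],
)

```text
clock: 24.62
tool_pos: [557.3, -301.6, 61.3]
ee_rot: [[-0.001, -0.203, -0.979], [0.0, -0.979, 0.203], [-1.0, -0.0, 0.001]]
force: [1.0, -0.4, -3.0]
finger_gap: 17.6
```

Run:
```python
from h import *
st();goto(557.6,-301.8,60)
```

```text
T [-0.01  0.03 -0.01] g [  78.23 -320.04] F [ 1.  -0.4 -3. ] p [ 557.31 -301.65   61.27] yaw -101.7 tilt [-0.04  0.02]
pos [ 557.31 -301.65   61.27] yaw tool y -101.7 units [ 0.0317  0.0022 -0.0079] rows>= 0.03144460378651592 F [ 1.  -0.4 -3. ] gap 17.6 t 24.6167
```

Emit:
play_rows(
  rows=[
    [1,0.04,0,0,0],
    [1,0.02,0,0,0],
    [1,0,0,0,0],
    [1,0,0,0,0],
  ],
)

```text
clock: 24.95
tool_pos: [557.9, -301.9, 59.9]
ee_rot: [[0.001, -0.203, -0.979], [-0.001, -0.979, 0.203], [-1.0, 0.0, -0.001]]
force: [0.6, 1.1, 0.2]
finger_gap: 17.5
```

Run:
```python
from h import *
st()
```

```text
T [0.1  0.17 0.04] g [  78.81 -320.29] F [0.6 1.1 0.2] p [ 557.87 -301.95   59.89] yaw -101.7 tilt [ 0.04 -0.03]
```

Emit:
play_rows(
  rows=[
    [0.7,0,0,0,0],
    [0.4,0,0,0,0],
    [0,0,0,0,0],
    [0,0,0,0,0],
    [0,0,0,0,0],
    [0,0,0,0,0],
    [0,0,0,0,0],
  ],
)

```text
clock: 25.53
tool_pos: [557.6, -301.8, 59.3]
ee_rot: [[0.0, -0.203, -0.979], [-0.0, -0.979, 0.203], [-1.0, 0.0, -0.0]]
force: [0.7, 0.6, 1.1]
finger_gap: 85.5
```

Emit:
play_rows(
  rows=[
    [0,-0.2,0,0,0],
    [0,-0.5,0,0,0],
    [0,-0.7,0,0,0],
    [0,-0.7,0,0,0],
    [0,-0.7,0,0,0],
    [0,-0.7,0,0,0],
    [0,-0.5,0,0,0],
  ],
)

```text
clock: 26.12
tool_pos: [558.3, -302.0, 223.2]
ee_rot: [[0.003, -0.203, -0.979], [-0.002, -0.979, 0.203], [-1.0, 0.001, -0.004]]
force: [-0.4, -0.4, 1.0]
finger_gap: 85.7
```

Run:
```python
from h import *
st();goto(490,-165,230)
```

```text
T [-0.01 -0.06  0.02] g [  79.29 -320.33] F [-0.4 -0.4  1. ] p [ 558.34 -302.02  223.16] yaw -101.69 tilt [ 0.19 -0.11]
pos [ 558.34 -302.02  223.16] yaw tool y -101.69 units [-0.183  -3.0079  2.3668] rows>= 3.675537289670044 F [-0.4 -0.4  1. ] gap 85.7 t 26.1167
```

Emit:
play_rows(
  rows=[
    [0,0,-0.5,0.4,0],
    [0,0,-0.6,0.5,0],
    [0,0,-0.6,0.5,0],
    [0,0,-0.6,0.5,0],
    [0,0,-0.6,0.45,0],
    [0,0,0,0,0],
    [0,0,0,0,0],
  ],
)

```text
clock: 26.7
tool_pos: [489.1, -167.7, 220.5]
ee_rot: [[0.001, -0.2, -0.98], [-0.002, -0.98, 0.2], [-1.0, 0.001, -0.002]]
force: [-0.1, -1.4, 0.5]
finger_gap: 85.3
```

Run:
```python
from h import *
st();grab("wrist","17");goto(448,8,230)
crop("wrist","17",(0,0,640,300),1.25,"w17c")
```

```text
T [0.   0.01 0.04] g [   0.34 -191.44] F [-0.1 -1.4  0.5] p [ 489.05 -167.69  220.48] yaw -101.52 tilt [ 0.08 -0.09]
pos [ 489.28 -169.29  220.28] yaw tool y -101.65 units [-0.2521 -4.1321  1.9055] rows>= 4.37143949060039 F [ 0.1  0.4 -0.2] gap 85.4 t 26.75
```

View pics/w17c.png

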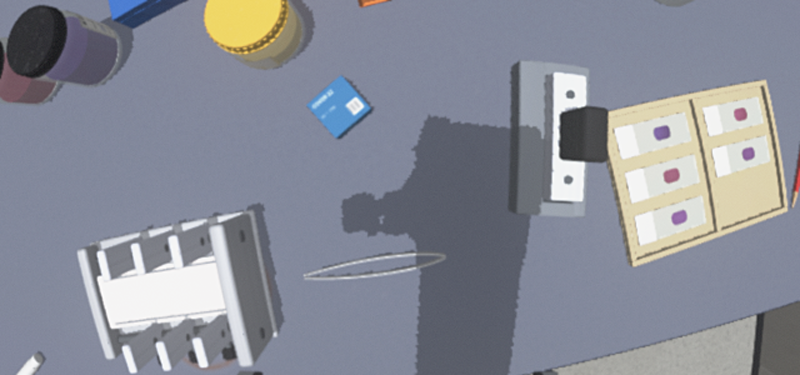

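Emit:
play_rows(
  rows=[
    [0,-0.05,-0.5,0.23,0],
    [0,-0.05,-0.8,0.37,0],
    [0,-0.05,-0.8,0.37,0],
    [0,-0.05,-0.8,0.37,0],
    [0,-0.05,-0.8,0.37,0],
    [0,0,-0.43,0.2,0],
    [0,0,0,0,0],
    [0,0,0,0,0],
  ],
)

```text
clock: 27.42
tool_pos: [448.4, 7.8, 229.8]
ee_rot: [[0.001, -0.202, -0.979], [-0.001, -0.979, 0.202], [-1.0, 0.0, -0.001]]
force: [-0.2, -0.0, -0.8]
finger_gap: 85.4
```

Run:
```python
from h import *
st();grab("wrist","18")
crop("wrist","18",(200,40,430,280),3.3,"w18c")
crop("wrist","17",(400,40,500,180),5,"w17g")
```

```text
T [-0.03 -0.02  0.02] g [-53.01 -19.35] F [-0.2 -0.  -0.8] p [448.45   7.85 229.84] yaw -101.64 tilt [ 0.07 -0.04]
```

View pics/w18c.png

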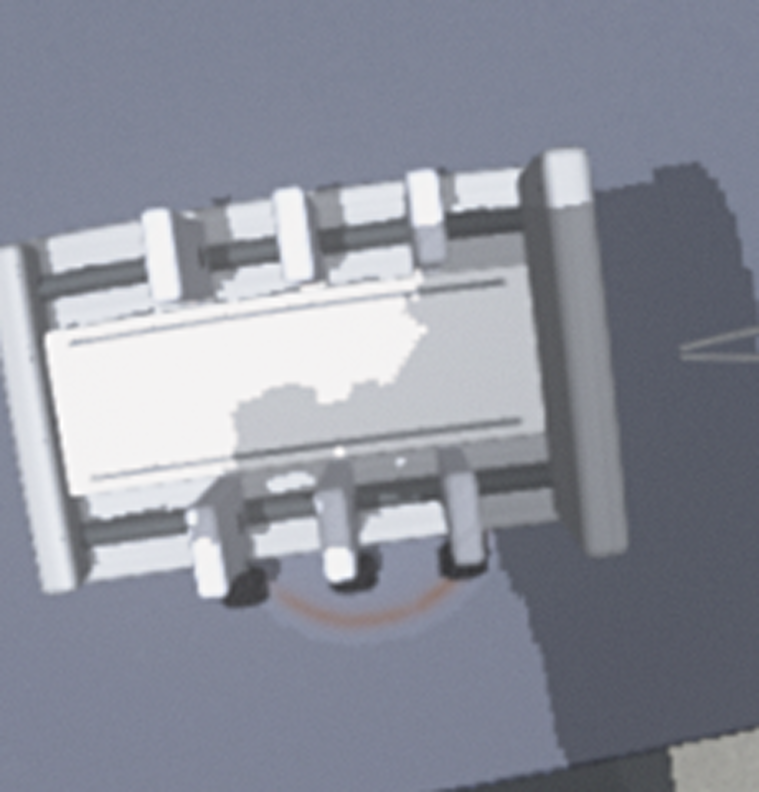

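View pics/w17g.png

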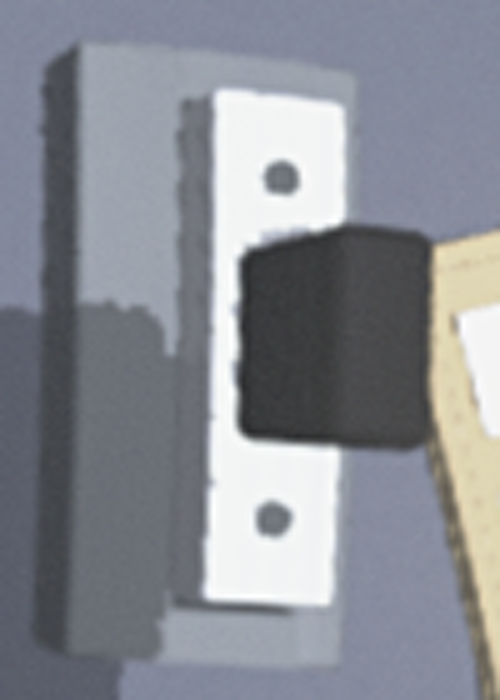

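Run:
```python
from h import *
d=load("wrist","18")
W=lambda u,v,z:w2g(onz(d,200+u/3.3,40+v/3.3,z,True))
for n,q in dict(wall=[(545,155),(582,150),(588,553),(627,550)]).items(): print(n,[W(*k,72).round(1).tolist() for k in q])
prev=None
for n,q in dict(g1=[(409,172),(439,170),(453,566),(486,563)],g2=[(274,192),(304,189),(325,583),(356,580)],g3=[(143,212),(173,209),(197,598),(229,596)]).items():
    P=[W(*k,70) for k in q];f=(P[0]+P[1])/2;b=(P[2]+P[3])/2;print(n,f.round(1),b.round(1), "spacing" if prev is not None else "", [] if prev is None else ((f-prev[0])[1].round(2),(b-prev[1])[1].round(2)),"mean y",((f+b)[1]/2).round(2));prev=(f,b)
d=load("wrist","17")
B=lambda u,v,z:onz(d,400+u/5,40+v/5,z,True).round(1)
print([B(*p,54) for p in[(213,90),(345,103),(332,607),(204,598)]],"stand",[B(*p,28) for p in[(80,45),(356,75),(66,658),(338,665)]])
```

```text
wall [[49.4, -71.1], [49.8, -80.4], [-51.0, -70.7], [-51.5, -80.9]]
g1 [ 48.8 -41.5] [-50.7 -40.5]  [] mean y -40.97
g2 [48.5 -8.2] [-50.8  -7.3] spacing (np.float64(33.21), np.float64(33.14)) mean y -7.79
g3 [48.8 24.5] [-50.5  25.8] spacing (np.float64(32.73), np.float64(33.18)) mean y 25.16
[array([ 604.3, -299.9,   54. ]), array([ 599.9, -324.3,   54. ]), array([ 511.6, -306. ,   54. ]), array([ 516.9, -282.1,   54. ])] stand [array([ 619.3, -285.8,   28. ]), array([ 608.5, -339.8,   28. ]), array([ 506.6, -261.8,   28. ]), array([ 496.2, -316.1,   28. ])]
```

Run:
```python
from bench import *
print(get_obs()["clock"]);print(sign_off())
```

```text
27.4667
the job is handed in; nothing more can be done
None
```

The three knife guides are reset to the gauge, the gauge is back in its stand, and I handed the job in at 27.5 s. No verdict was given.

I took the gauge from its stand and pressed it onto the board in the order asked: end wall to guide 1, guide 1 to 2, then guide 2 to 3. The gauge reached the same depth each time, at TCP z 77.8 mm, with 7–12 N of upward force.

**Gaps:** the final wrist picture puts the guide centres 33.2 mm and 33.0 mm apart, where 33 mm means a 25 mm gap. The wall's centre to guide 1's centre measures about 34.8 mm, where 35 mm is right. The touch readings agree to about 0.3 mm: the gauge moved 33.3 mm from the first slot to the second, and 33.0 mm to the third. An earlier picture, with the gauge still in hand, read 32.8 and 32.2 mm, which I put down to coarse edge reading.

**Gauge in the stand:** its TCP height matched the pick-up height (59.9 mm) before release. Its top corners then measured within about 1 mm of where they started.

**Guide yaw:** my first camera estimate was -4.8°, but pressing against the wall gave -4.2°. I used the second, which a later picture supported.

**Other objects:** no unexpected forces showed up along the way. In the last wrist pictures the tweezers, carton and cup looked where they had been. I did not check the jar again, or the red look-alike, which I never went near after the start.

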